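Find the heavy press weight on the balance

TASK

One of the two round press weights used to hold the glued discs down is heavy, the other is light, and they look the same: use the balance to find out which. Leave the heavy one fully seated over the post on the balance pan, with the beam tipped down under it, and stand the light one upright in the wooden tray. Treat the balance gently (feel for the post, do not force or drop a weight onto it), lower the light weight into the tray rather than dropping it, and leave the other things on the table where they are.

Things in the scene. Friction and masses are not known exactly. Their poses are not given: they have to be found in the camera images.
- weight_1: press weight: dark steel disc 60 mm across, 12 mm thick, with a round neck 34 mm across reaching 52 mm above the underside; an 18 mm hole runs right through. Origin: centre of the underside, z up along the hole. One weight is about 0.2 kg, the other about 0.38 kg; nothing in their looks or names tells which.
- weight_2: press weight: dark steel disc 60 mm across, 12 mm thick, with a round neck 34 mm across reaching 52 mm above the underside; an 18 mm hole runs right through. Origin: centre of the underside, z up along the hole. One weight is about 0.2 kg, the other about 0.38 kg; nothing in their looks or names tells which (the other of the two).
- balance: stand of the balance, fixed: base 110 x 100 x 10 mm, a fork with the beam's pivot 55 mm above the table, a scale plate up to 155 mm high. Origin: on the table under the pivot. The beam lies along its y axis: pan on the -y side, counterpoise (44 mm across, 110 mm from the pivot) on the +y side. The pan: 72 mm disc; in its centre an upright post 15 mm thick, 22 mm tall, 1 mm chamfer
- beam (a joint): beam tilt, rad: 0 = level, pan up (empty); 0.14 = pan down on its stop, 22 mm lower. The counterpoise holds the pan up with 2.3 to 3.2 N, the same all the way, so the pan yields softly when pressed and springs back. The light weight, seated and let go, leaves it at 0; the heavy one tips it to 0.14 in under 1 s
- beam_mark (a point): point on the beam 176 mm from the pivot, level with the pan's face (71 mm up); axes as the stand's, turning with the beam. The pan is clamped firmly but by hand: its post is 4 to 32 mm nearer the pivot than here, unmeasured. A weight on the post's top sits 22 mm too high and presses the pan down; slid along the beam it finds the post and the pan springs up
- tray: square wooden tray fixed to the table, 130 x 130 mm, 18 mm high, walls and floor 5 mm thick. Origin: centre of its underside; the floor's upper face is 5 mm above.
- tape_roll: bystander: roll of tape lying flat, 80 mm across, 24 mm high; origin centre of underside.
- glue_bottle: bystander: white glue bottle, 52 mm across, 130 mm tall; origin centre of underside.
- mug: bystander: white mug, 76 mm across, 85 mm tall, handle at its +y; origin centre of underside.
- disc_stack: bystander: stack of discs on a black spindle base, 124 mm across, 60 mm tall; origin centre of underside.
- brush: bystander: flat brush lying along its x axis, handle to -x.
- wood_strip: bystander: wooden strip 30 x 160 x 12 mm lying flat, long along its y; origin centre of underside.
Mind the look-alikes: they are no part of the job. What is shaped like the tray but purple is not meant. What is shaped like the weight_1 but green is not meant.

How it is judged:
By the outcome, as a careful person would: the job done as asked, in the order asked, and still so for the second after the job is handed in, with the robot touching nothing.
It also fails if it takes over 72 s, if anything falls off the work surface, if the arm or the gripper's body presses on something with over 40 N, if the wrist force passes 120 N, or if a joint passes its speed limit or range.

ROBOT

A 7-joint arm with a two-finger parallel gripper is mounted at the origin on the work surface. World frame = base frame: x ahead of the robot, y to its left, z up, the work surface at z = 0. Lengths are in m, angles in rad, forces in N, time in s.
With the tool pointing down it reaches from about 0.4 to 0.75 m from the base axis. Payload 19.5 kg.
Tool frame: the origin (TCP) lies at the very end of the fingers, on their centre line; the grasp point (between the pads) lies 19 mm behind it; z points along the fingers, x is the direction in which the jaws open and shut, and the axes are right-handed (so a half turn about z gives the same grasp; the last joint's range is limited). The gripper opens to 85 mm and grips with 20 to 120 N. Pads are 22 mm wide; open, the fingers measure 114 mm over their backs; the gripper's body (76 mm by 85 mm) begins 54 mm behind the grasp point. The pads swing forward as they close: fully open they stand 13 mm farther back than shut.
Start: joints at [1.299, 0.707, -0.028, 1.485, 0.022, 0.951, -0.075], TCP at [0.131, -0.56, 0.231] pointing down, gripper open.
Joint ranges: [-2.71, 2.71], [-0.32, 2.16], [-1.57, 1.52], [0, 2.45], [-1.46, 4.6], [0, 2.02], [-2.83, 2.83]. Speed limits (rad/s): [1.89, 1.89, 2.57, 2.57, 3.01, 3.01, 3.01].

INTERFACE

Orientations are given as a 3x3 rotation matrix whose columns are the frame's x, y, z axes.
In Python, from rig import r, vision, spot_in, outline_of, landmark_of gives the robot as it stands.
- The arm moves only by the shell command python3 -m jog 'ROWS' [FORCE]. ROWS is JSON, a list of rows, each an object of numbers: "rx", "ry", "rz": the turn, a rotation vector about the tool's x, y, z in degrees; "dx", "dy", "dz": the shift along the tool's x, y, z in mm; "hand": the opening, from 0 (shut) to 1 (fully open). A call has 1 to 8 rows; each row shifts and turns the commanded pose from where the row before left it, along the tool's axes as they then stand; what a row does not reach is not made up. A row lasts 1/12 s, in which the tool goes at most 41.7 mm and 7.16 degrees, less where a joint would pass 70% of its speed; a pose out of reach is approached as far as the arm can. A call with a gripper value outside its range is refused whole. The fingers move at their own pace and stop on an object; FORCE is the grip in N (left out, the last holds). Time passes only in rows, so rows that do not move let the fingers close. It gives the time, the measured TCP pose, the force and the opening at its end, in the units of the state.
- r.state(): the state, without advancing time (a new reading comes with each control period).
- vision.read_camera(name): name is "scene" or "top"; returns the picture (420x560x3 uint8, red, green, blue); there is no depth.
- vision.camera_model(name): a dict with "fx", "fy", "cx", "cy" (pixels), "R" (3x3) and "t" (3): a world point X has camera coordinates R X + t. Camera axes: x right, y down, z forward; pixel columns grow to the right and rows downward; lengths in m; the calibration is good to about 2 mm. A picture is of the moment at which its call begins. camera_model takes no time and is no camera call.
- r.finish_job(): hands the job in, once; it reports no verdict.
Trained networks look in the newest picture that a camera, given by its name, has taken for a name from the list of things; names that differ only in an ending like _2 or _b are one class to them, and where a whole thing is asked for, a point or a joint stands for the part that bears it (a point fixed in the world has none). Each returns a list of dicts, best first, with "conf" (0 to 1); they miss things now and then, are a little off and sometimes report something else, mostly with a low value. They report only what shows in the picture. A call takes as long as a camera call. They do not tell look-alikes from the thing itself.
- spot_in(query, camera): "centre" ([row, column] in pixels, amid what is visible of it).
- outline_of(query, camera): "mask" (420x560 bool, what is visible of it) and "centre" ([row, column] in pixels, amid what is visible of it).
- landmark_of(query, camera): "centre" ([row, column] in pixels: a listed point, or the origin of a listed thing).
The state is a dict: "time_s": time; "qpos": joint angles; "joint_vel": joint speeds; "tau": joint torques, N m; "ee_pos": TCP position; "tool_rot": TCP orientation; "ft_force": force on the tool from outside, world axes, zero at the start; "moment": the same for the moment, N m; "opening": opening from 0.0 (shut) to 1.0 (fully open).
Only numpy, scipy, OpenCV 4.12 (cv2) and the standard library are available. Lean on these libraries where they do the work, as an engineer would, in place of code of your own. Each camera call takes 0.05 s, during which the arm holds its last target.

## Working session

There is one attempt and no reset: what is moved stays moved. The work goes in short steps, Python scripts to look and compute and a shell command to move; the robot and the scene stay as the last step left them, time stands still between calls to the robot, and variables do not carry over. Pictures are saved under pics/ and viewed, and the job is handed in when it is done.

```bash
ls; mkdir -p pics; python3 - <<'E'
from rig import r, vision
import cv2
for n in ("scene","top"):
    im=vision.read_camera(n); cv2.imwrite(f"pics/{n}0.png",im[:,:,::-1])
    m=vision.camera_model(n); print(n,m)
s=r.state(); print(s["time_s"],s["ee_pos"],s["tool_rot"],s["ft_force"],s["opening"])
E
```

```text
pics
scene {'fx': 401.15551377618704, 'fy': 401.15551377618704, 'cx': 273.2500451342882, 'cy': 207.60079568118556, 'R': array([[-0.04682423,  0.9987142 ,  0.01942778],
       [ 0.62764815,  0.04454611, -0.77722162],
       [-0.7770877 , -0.02419899, -0.62892696]]), 't': array([-0.00889342, -0.31700961,  1.59017888])}
top {'fx': 542.8434412543172, 'fy': 542.8434412543172, 'cx': 275.52377235211, 'cy': 209.82154935682271, 'R': array([[ 0.00315304, -0.99995176,  0.00930218],
       [-0.99362208, -0.00418133, -0.11268395],
       [ 0.11271741, -0.00888755, -0.99358734]]), 't': array([0.02968064, 0.6060521 , 1.64472983])}
0.1 [ 0.13096526 -0.55965931  0.23089735] [[ 2.27840878e-01 -9.73698356e-01 -2.15683020e-04]
 [-9.73697924e-01 -2.27840980e-01  9.17191562e-04]
 [-9.42209346e-04  1.03637847e-06 -9.99999556e-01]] [ 0.14434244 -0.51719499 -0.04440093] 0.9997485553046288
```

View pics/scene0.png

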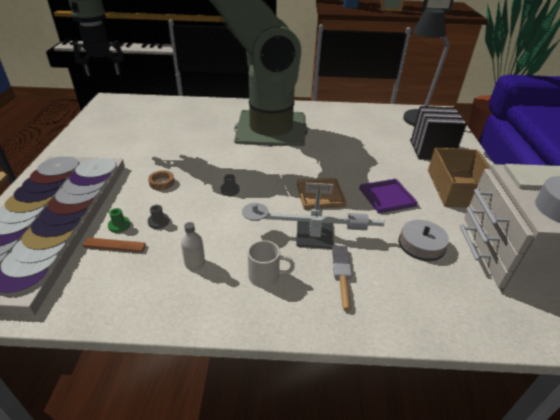

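View pics/top0.png

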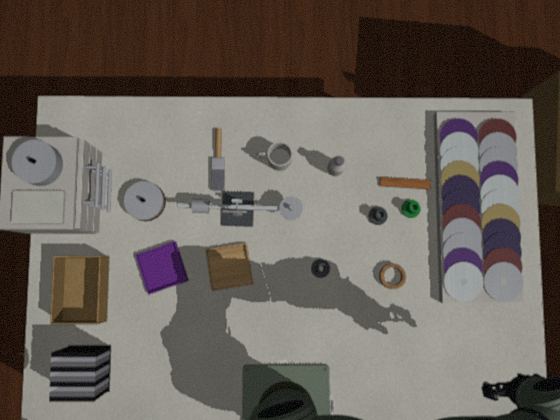

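Two dark weights appear in the top view at (col 377, row 214) and (320, 268), with the green look-alike at (411, 208). The wooden tray is at (229, 267), the purple one at (161, 267), and the pan at (290, 208).

```bash
cat > h.py <<'E'
import numpy as np
from rig import r, vision, spot_in, outline_of, landmark_of
def back(n,px,z):
    m=vision.camera_model(n); d=np.array([(px[1]-m["cx"])/m["fx"],(px[0]-m["cy"])/m["fy"],1.])
    C=-m["R"].T@m["t"]; w=m["R"].T@d; return C+w*(z-C[2])/w[2]
def proj(n,X):
    m=vision.camera_model(n); c=m["R"]@np.asarray(X)+m["t"]
    return np.array([m["cy"]+m["fy"]*c[1]/c[2], m["cx"]+m["fx"]*c[0]/c[2]])
def tri(pa,pb):
    A=[];b=[]
    for n,px in (("scene",pa),("top",pb)):
        m=vision.camera_model(n);P=np.array([[m["fx"],0,m["cx"]],[0,m["fy"],m["cy"]],[0,0,1]])@np.c_[m["R"],m["t"]]
        for k,v in ((0,px[1]),(1,px[0])):
            q=P[k]-v*P[2]; q=q/np.linalg.norm(P[2,:3])/m["fx"]; A.append(q[:3]);b.append(-q[3])
    return np.linalg.lstsq(np.array(A),np.array(b),rcond=None)[0]
E
python3 - <<'E'
from h import *
for q,z in (("weight_1",0),("tray",0),("beam_mark",.071),("balance",0)):
    for n in ("scene","top"):
        for d in landmark_of(q,n)[:4]:
            print(q,n,round(d["conf"],2),np.round(d["centre"],1),np.round(back(n,d["centre"],z),4))
E
```

```text
weight_1 scene 0.73 [187.8 229.5] [ 0.4129 -0.1106  0.    ]
weight_1 scene 0.72 [224.7 119.3] [ 0.6096 -0.3952  0.    ]
weight_1 scene 0.55 [221.8 156.7] [ 0.5902 -0.2947  0.    ]
weight_1 top 0.79 [217.2 376.4] [ 0.5877 -0.2869  0.    ]
weight_1 top 0.68 [209.1 406.1] [ 0.6138 -0.3815  0.    ]
weight_1 top 0.57 [270.3 322.7] [ 0.4206 -0.1161  0.    ]
weight_1 top 0.53 [274.4 392. ] [ 0.4086 -0.3325  0.    ]
tray scene 0.9 [193.4 318.3] [0.422  0.1702 0.    ]
tray scene 0.89 [198.2 387.9] [0.4312 0.3856 0.    ]
tray top 0.82 [268.3 159.3] [0.4252 0.3927 0.    ]
tray top 0.76 [266.3 229.2] [0.432  0.1754 0.    ]
beam_mark scene 0.81 [207.9 252.5] [ 0.5957 -0.0206  0.071 ]
balance scene 0.79 [236.8 313.2] [0.6225 0.1481 0.    ]
balance top 0.75 [209.4 237.2] [0.6106 0.1525 0.    ]
```

```bash
python3 - <<'E'
import cv2
im=cv2.imread("pics/top0.png")
a=cv2.resize(im[170:310,180:430],None,fx=3.2,fy=3.2,interpolation=cv2.INTER_CUBIC); cv2.imwrite("pics/tz.png",a)
im=cv2.imread("pics/scene0.png")
a=cv2.resize(im[150:270,130:410],None,fx=2.8,fy=2.8,interpolation=cv2.INTER_CUBIC); cv2.imwrite("pics/sz.png",a)
E
```

```text
(no output)
```

View pics/tz.png

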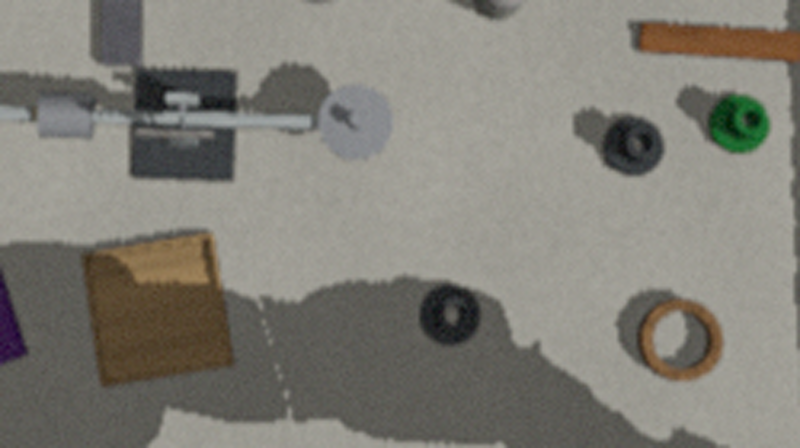

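View pics/sz.png

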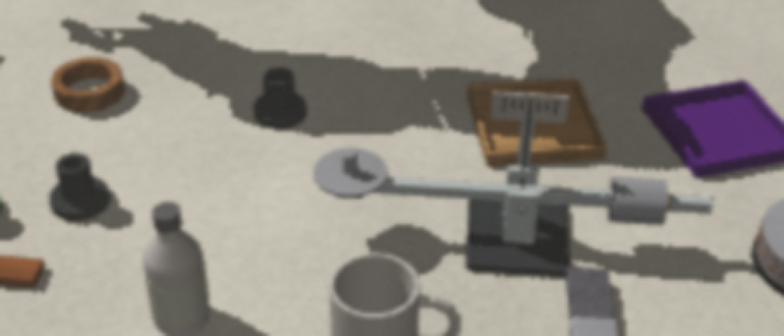

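```bash
cat >> h.py <<'E'
import cv2
from scipy.optimize import least_squares
def circ(x,y,z,rad): 
    a=np.linspace(0,2*np.pi,60); return np.c_[x+rad*np.cos(a),y+rad*np.sin(a),np.full(60,z)]
def sil(n,polys,S=8):
    im=np.zeros((420*S//2,560*S//2),np.uint8) if 0 else np.zeros((1680,2240),np.uint8)
    for P in polys:
        p=np.array([proj(n,X)[::-1] for X in P]); h=cv2.convexHull(((p+.5)*4).astype(np.float32))
        cv2.fillPoly(im,[np.round(h*16).astype(np.int32)],1,shift=4)
    m=cv2.moments(im,True); return np.array([m["m01"],m["m10"]])/m["m00"]/4-.5, m["m00"]/16
def weight_polys(x,y,z=0):
    return [np.r_[circ(x,y,z,.03),circ(x,y,z+.012,.03)],np.r_[circ(x,y,z,.017),circ(x,y,z+.052,.017)]]
def cen(mask):
    a=np.argwhere(mask); return a.mean(0),len(a)
E
python3 - <<'E'
from h import *
M={n:[(d["conf"],d["mask"]) for d in outline_of("weight_1",n)] for n in ("scene","top")}
for n in M:
    for c,m in M[n]: print(n,round(c,2),cen(m),np.round(back(n,cen(m)[0],.02),4))
I={n:[(d["conf"],d["mask"]) for d in outline_of("beam",n)] for n in ("scene","top")}
for n in I:
    for c,m in I[n]: print("beam",n,round(c,2),cen(m)); 
np.savez("m.npz",**{n+str(i):m for n in M for i,(c,m) in enumerate(M[n])},**{"b"+n+str(i):m for n in I for i,(c,m) in enumerate(I[n])})
E
python3 - <<'E'
import numpy as np,cv2
d=np.load("m.npz")
for n in("scene","top"):
    im=cv2.imread(f"pics/{n}0.png"); big=cv2.resize(im,None,fx=3,fy=3,interpolation=cv2.INTER_CUBIC)
    for k in d.files:
        if n in k:
            cs,_=cv2.findContours(cv2.resize(d[k].astype(np.uint8),None,fx=3,fy=3,interpolation=cv2.INTER_NEAREST),0,1); cv2.drawContours(big,cs,-1,(0,0,255),1)
    c=big[450:750,390:1170] if n=="scene" else big[540:840,540:1280]
    cv2.imwrite(f"pics/ov_{n}.png",c)
E
```

```text
scene 0.9 (array([217.84210526, 157.70588235]), 323) [ 0.5958 -0.287   0.02  ]
scene 0.76 (array([185.54858934, 229.79310345]), 319) [ 0.4282 -0.1067  0.02  ]
scene 0.6 (array([221.01216545, 117.95377129]), 411) [ 0.6167 -0.392   0.02  ]
top 0.83 (array([215.17725753, 377.63879599]), 299) [ 0.5921 -0.287   0.02  ]
top 0.68 (array([208.07664234, 410.39051095]), 274) [ 0.6148 -0.39    0.02  ]
top 0.65 (array([267.76923077, 320.14335664]), 286) [ 0.4283 -0.1064  0.02  ]
beam scene 0.63 (array([217.40472175, 310.75379427]), 1186)
beam top 0.82 (array([206.47091413, 247.76823638]), 1083)
```

View pics/ov_scene.png

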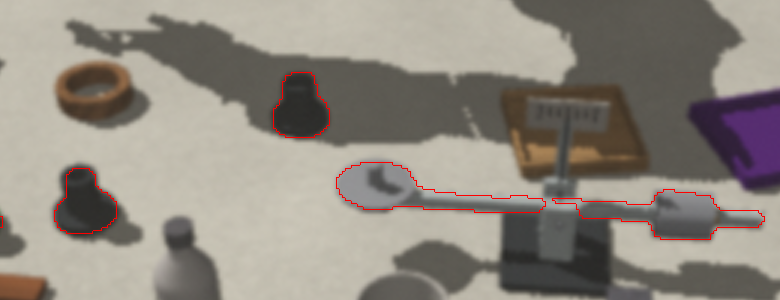

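View pics/ov_top.png

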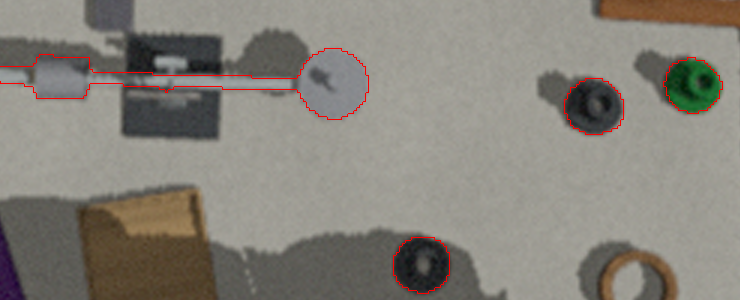

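```bash
python3 - <<'E'
from h import *
d=np.load("m.npz")
for name,s,t,g in (("A",d["scene1"],d["top2"],(.428,-.106)),("B",d["scene0"],d["top0"],(.594,-.287))):
    cs,ns=cen(s);ct,nt=cen(t)
    def f(p): return np.r_[sil("scene",weight_polys(*p))[0]-cs, sil("top",weight_polys(*p))[0]-ct]
    for lab,k in (("both",slice(0,4)),("scene",slice(0,2)),("top",slice(2,4))):
        o=least_squares(lambda p:f(p)[k],g,diff_step=2e-3,x_scale=.01); print(name,lab,np.round(o.x,4),np.round(f(o.x),2))
    print("areas",ns,sil("scene",weight_polys(*o.x))[1],nt,sil("top",weight_polys(*o.x))[1])
# pan
def mclean(m):
    k=cv2.getStructuringElement(cv2.MORPH_ELLIPSE,(9,9)); return cv2.morphologyEx(m.astype(np.uint8),cv2.MORPH_OPEN,k)
res={}
for n,lo,hi in (("top",272,310),("scene",230,272)):
    m=d["b"+n+"0"].astype(np.uint8); m[:, :lo]=0; m[:,hi:]=0
    c,_=cv2.findContours(m,0,cv2.CHAIN_APPROX_NONE); c=max(c,key=cv2.contourArea)[:,0,:].astype(float)
    w=np.array([back(n,p[::-1],.071) for p in c])
    # radial robust fit
    def f(p): return np.hypot(w[:,0]-p[0],w[:,1]-p[1])-p[2]
    cut=w[:,1]<w[:,1].min()+.055
    w=w[cut]
    o=least_squares(f,[w[:,0].mean(),w[:,1].mean(),.036],loss="soft_l1",f_scale=.001); print("pan",n,np.round(o.x,4),len(w))
# beam direction: top mask centreline between pan and base, and far rod
m=d["btop0"]
for cols in (range(225,275),range(165,186)):
    for z in (.065,):
        P=np.array([back("top",(np.argwhere(m[:,c])[:,0].mean(),c),z) for c in cols if m[:,c].any()])
        k=np.polyfit(P[:,1],P[:,0],1);print("rod",k,P[0],P[-1],np.arctan(k[0])*57.3)
E
```

```text
Traceback (most recent call last):
  File "h.py", line 23, in sil
    p=np.array([proj(n,X)[::-1] for X in P]); h=cv2.convexHull(((p+.5)*4).astype(np.float32))
                ~~~~^^^^^
  File "h.py", line 7, in proj
    m=vision.camera_model(n); c=m["R"]@np.asarray(X)+m["t"]
ValueError: time passes only in moves, steps and waits
```

```bash
sed -i 's/vision.camera_model(n)/CM(n)/; s/^import cv2$/import cv2/' h.py; sed -i '2a import functools\n@functools.lru_cache(None)\ndef CM(n): return vision.camera_model(n)' h.py
cat > fit.py <<'E'
from h import *
d=np.load("m.npz")
for name,s,t,g in (("A",d["scene1"],d["top2"],(.428,-.106)),("B",d["scene0"],d["top0"],(.594,-.287))):
    cs,ns=cen(s);ct,nt=cen(t)
    def f(p): return np.r_[sil("scene",weight_polys(*p))[0]-cs, sil("top",weight_polys(*p))[0]-ct]
    for lab,k in (("both",slice(0,4)),("scene",slice(0,2)),("top",slice(2,4))):
        o=least_squares(lambda p:f(p)[k],g,diff_step=5e-3,x_scale=.01); print(name,lab,np.round(o.x,4),np.round(f(o.x),2))
    print("areas",ns,sil("scene",weight_polys(*o.x))[1],nt,sil("top",weight_polys(*o.x))[1])
for n,lo,hi in (("top",272,310),("scene",230,272)):
    m=d["b"+n+"0"].astype(np.uint8); m[:, :lo]=0; m[:,hi:]=0
    c,_=cv2.findContours(m,0,cv2.CHAIN_APPROX_NONE); c=max(c,key=cv2.contourArea)[:,0,:].astype(float)
    w=np.array([back(n,p[::-1],.071) for p in c])
    def f(p): return np.hypot(w[:,0]-p[0],w[:,1]-p[1])-p[2]
    w=w[w[:,1]<w[:,1].min()+.055]
    o=least_squares(f,[w[:,0].mean(),w[:,1].mean(),.036],loss="soft_l1",f_scale=.001); print("pan",n,np.round(o.x,4),len(w))
m=d["btop0"]
for cols in (range(225,275),range(165,186)):
    P=np.array([back("top",(np.argwhere(m[:,c])[:,0].mean(),c),.065) for c in cols if m[:,c].any()])
    if len(P)>3:
        k=np.polyfit(P[:,1],P[:,0],1);print("rod",k,P[0],P[-1],np.arctan(k[0])*57.3)
E
python3 fit.py
```

```text
A both [ 0.4273 -0.1073] [ 0.58 -0.1   0.38 -0.08]
A scene [ 0.4239 -0.1074] [-0.    0.01  1.47 -0.03]
A top [ 0.4284 -0.1075] [ 0.85 -0.22 -0.   -0.  ]
areas 319 325.9375 286 307.375
B both [ 0.5927 -0.2889] [ 0.21 -0.21  0.28 -0.22]
B scene [ 0.5917 -0.2885] [-0.01 -0.01  0.54 -0.34]
B top [ 0.5936 -0.2897] [ 0.4  -0.57 -0.   -0.  ]
areas 323 419.625 299 306.3125
pan top [ 0.6093 -0.0134  0.0346] 46
pan scene [ 0.6093 -0.014   0.0324] 44
rod [0.02302474 0.60871297] [0.61346351 0.18557891 0.065     ] [0.60951117 0.03683631 0.065     ] 1.3190848217548514
rod [0.02581578 0.60947758] [0.6174377  0.32810622 0.065     ] [0.61752888 0.30690269 0.065     ] 1.4789158987973092
```

```bash
python3 -m jog '[{"rz":-6.86},{"rz":-6.86},{"rz":-6.86},{"rz":-6.86},{"rz":-6.86},{"rz":-6.86},{"rz":-6.86},{"rz":-6.86}]' 
python3 -m jog '[{"rz":-6.86},{"rz":-6.86},{"rz":-6.86},{}]'
cat >> h.py <<'E'
def to(x,y,z):
    s=r.state(); R=np.array(s["tool_rot"]); p=np.array(s["ee_pos"])
    print("t",round(s["time_s"],2),"p",np.round(p,4),"xang",round(np.degrees(np.arctan2(R[1,0],R[0,0])),2),"tilt",np.round(R[2,:2],4),"F",np.round(s["ft_force"],2),"M",np.round(s["moment"],2),"op",round(s["opening"],3))
    print("delta mm",np.round(R.T@(np.array([x,y,z])-p)*1000,1))
E
python3 -c "
from h import *
to(.4275,-.1075,.12)"
```

```text
t 0.7 p [ 0.131  -0.5599  0.2313] xang -76.83 tilt [-0.0001  0.    ] F [ 0.16 -0.    0.7 ] M [-0.04  0.   -0.05] op 1.001
delta mm [-372.9 -391.8  111.3]schema error: expected keys rx, ry, rz, dx, dy, dz, hand
schema error: expected keys rx, ry, rz, dx, dy, dz, hand
```

```bash
python3 -m jog '[{"rx":0,"ry":0,"rz":-6.86,"dx":0,"dy":0,"dz":0,"hand":1},{"rx":0,"ry":0,"rz":-6.86,"dx":0,"dy":0,"dz":0,"hand":1},{"rx":0,"ry":0,"rz":-6.86,"dx":0,"dy":0,"dz":0,"hand":1},{"rx":0,"ry":0,"rz":-6.86,"dx":0,"dy":0,"dz":0,"hand":1},{"rx":0,"ry":0,"rz":-6.86,"dx":0,"dy":0,"dz":0,"hand":1},{"rx":0,"ry":0,"rz":-6.86,"dx":0,"dy":0,"dz":0,"hand":1},{"rx":0,"ry":0,"rz":-6.86,"dx":0,"dy":0,"dz":0,"hand":1},{"rx":0,"ry":0,"rz":-6.86,"dx":0,"dy":0,"dz":0,"hand":1}]' 40
python3 -m jog '[{"rx":0,"ry":0,"rz":-6.86,"dx":0,"dy":0,"dz":0,"hand":1},{"rx":0,"ry":0,"rz":-6.86,"dx":0,"dy":0,"dz":0,"hand":1},{"rx":0,"ry":0,"rz":-6.86,"dx":0,"dy":0,"dz":0,"hand":1},{"rx":0,"ry":0,"rz":0,"dx":0,"dy":0,"dz":0,"hand":1}]'
python3 -c "
from h import *
to(.4275,-.1075,.12)"
```

```text
time_s: 1.37
ee_pos: [0.1309, -0.5599, 0.2313]
tool_rot: [[0.93, -0.368, -0.0], [-0.368, -0.93, -0.0], [0.0, 0.0, -1.0]]
ft_force: [-0.2, -0.8, -0.5]
opening: 1.0
time_s: 1.7
ee_pos: [0.1307, -0.5599, 0.2312]
tool_rot: [[1.0, -0.018, 0.0], [-0.018, -1.0, 0.0], [0.0, -0.0, -1.0]]
ft_force: [-0.2, 0.7, 0.7]
opening: 1.0
t 1.7 p [ 0.1307 -0.5599  0.2312] xang -1.05 tilt [ 0.0001 -0.0002] F [-0.17  0.73  0.69] M [0.04 0.03 0.  ] op 1.0
delta mm [ 288.5 -457.7  111.3]
```

```bash
python3 -m jog '[{"rx":0,"ry":0,"rz":0,"dx":20.6,"dy":-32.7,"dz":8,"hand":1},{"rx":0,"ry":0,"rz":0,"dx":20.6,"dy":-32.7,"dz":8,"hand":1},{"rx":0,"ry":0,"rz":0,"dx":20.6,"dy":-32.7,"dz":8,"hand":1},{"rx":0,"ry":0,"rz":0,"dx":20.6,"dy":-32.7,"dz":8,"hand":1},{"rx":0,"ry":0,"rz":0,"dx":20.6,"dy":-32.7,"dz":8,"hand":1},{"rx":0,"ry":0,"rz":0,"dx":20.6,"dy":-32.7,"dz":8,"hand":1},{"rx":0,"ry":0,"rz":0,"dx":20.6,"dy":-32.7,"dz":8,"hand":1},{"rx":0,"ry":0,"rz":0,"dx":20.6,"dy":-32.7,"dz":8,"hand":1}]' 40
python3 -m jog '[{"rx":0,"ry":0,"rz":0,"dx":20.6,"dy":-32.7,"dz":8,"hand":1},{"rx":0,"ry":0,"rz":0,"dx":20.6,"dy":-32.7,"dz":8,"hand":1},{"rx":0,"ry":0,"rz":0,"dx":20.6,"dy":-32.7,"dz":8,"hand":1},{"rx":0,"ry":0,"rz":0,"dx":20.6,"dy":-32.7,"dz":8,"hand":1},{"rx":0,"ry":0,"rz":0,"dx":20.6,"dy":-32.7,"dz":8,"hand":1},{"rx":0,"ry":0,"rz":0,"dx":20.6,"dy":-32.7,"dz":8,"hand":1},{"rx":0,"ry":0,"rz":0,"dx":0,"dy":0,"dz":0,"hand":1}]'
python3 -c "
from h import *
to(.4275,-.1075,.024)
for n in ('scene','top'):
    cv2.imwrite(f'pics/{n}1.png',vision.read_camera(n)[:,:,::-1])
"
```

```text
time_s: 2.37
ee_pos: [0.3026, -0.3009, 0.1672]
tool_rot: [[1.0, -0.03, 0.0], [-0.03, -1.0, -0.0], [0.0, 0.0, -1.0]]
ft_force: [1.7, -0.2, -0.8]
opening: 1.002
time_s: 2.95
ee_pos: [0.4339, -0.1022, 0.1183]
tool_rot: [[1.0, -0.02, 0.002], [-0.02, -1.0, 0.003], [0.002, -0.003, -1.0]]
ft_force: [0.6, 0.1, 0.4]
opening: 0.998
t 2.95 p [ 0.4339 -0.1022  0.1183] xang -1.13 tilt [ 0.002  -0.0027] F [0.57 0.13 0.37] M [ 0.09 -0.01 -0.03] op 0.998
delta mm [-6.4  5.6 94.3]
```

View pics/scene1.png

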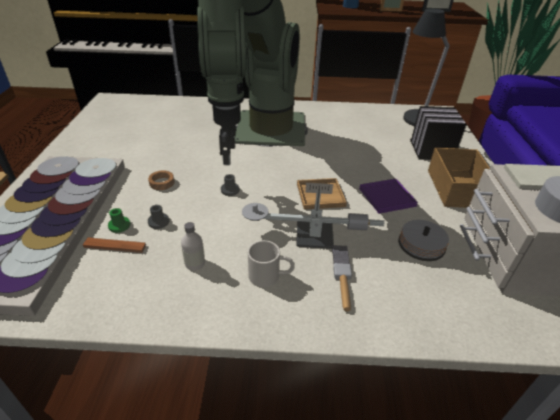

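The gripper is above weight A at scene (229, 155), with the weight at (230, 185). Next I check the alignment after settling.

```bash
python3 -c "
from h import *
to(.4275,-.1075,.024)"
```

```text
t 3.05 p [ 0.4307 -0.108   0.1191] xang -1.44 tilt [-0.0001  0.0002] F [-0.58 -0.74  0.76] M [-0.01  0.03 -0.01] op 0.998
delta mm [-3.2 -0.5 95.1]
```

```bash
python3 -m jog '[{"rx":0,"ry":0,"rz":0,"dx":-3,"dy":-0.5,"dz":30,"hand":1},{"rx":0,"ry":0,"rz":0,"dx":0,"dy":0,"dz":30,"hand":1},{"rx":0,"ry":0,"rz":0,"dx":0,"dy":0,"dz":20,"hand":1},{"rx":0,"ry":0,"rz":0,"dx":0,"dy":0,"dz":14,"hand":1},{"rx":0,"ry":0,"rz":0,"dx":0,"dy":0,"dz":0,"hand":1}]' 40
python3 -c "
from h import *
to(.4275,-.1075,.024)
cv2.imwrite('pics/scene2.png',cv2.resize(vision.read_camera('scene')[110:230,160:320,::-1],None,fx=5,fy=5,interpolation=cv2.INTER_CUBIC))
"
```

```text
time_s: 3.47
ee_pos: [0.4261, -0.1096, 0.0236]
tool_rot: [[1.0, -0.028, -0.003], [-0.028, -1.0, -0.0], [-0.003, 0.0, -1.0]]
ft_force: [-0.4, 0.0, -0.7]
opening: 1.001
t 3.47 p [ 0.4261 -0.1096  0.0236] xang -1.62 tilt [-0.0028  0.0004] F [-0.42  0.04 -0.7 ] M [-0.05  0.03 -0.05] op 1.001
delta mm [ 1.4 -2.1 -0.4]
```

View pics/scene2.png

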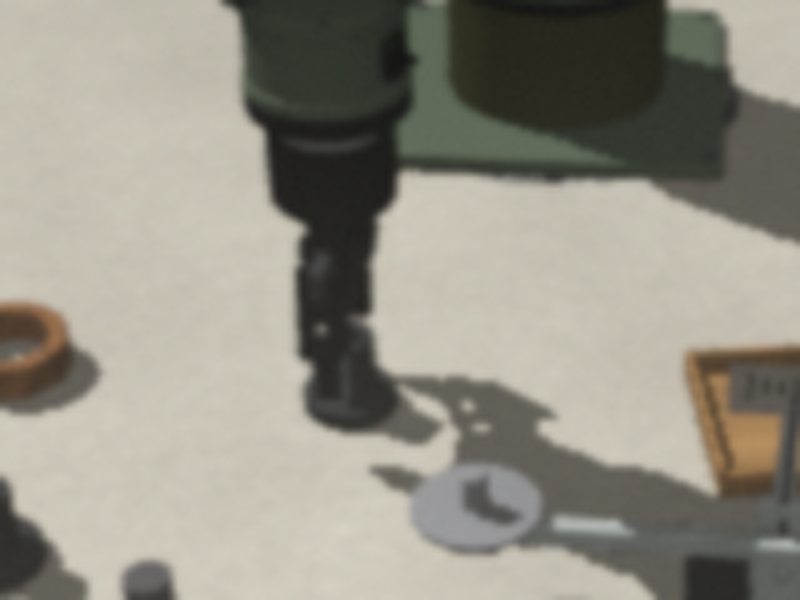

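```bash
python3 -m jog '[{"rx":0,"ry":0,"rz":0,"dx":0,"dy":0,"dz":0,"hand":0},{"rx":0,"ry":0,"rz":0,"dx":0,"dy":0,"dz":0,"hand":0},{"rx":0,"ry":0,"rz":0,"dx":0,"dy":0,"dz":0,"hand":0},{"rx":0,"ry":0,"rz":0,"dx":0,"dy":0,"dz":0,"hand":0},{"rx":0,"ry":0,"rz":0,"dx":0,"dy":0,"dz":0,"hand":0},{"rx":0,"ry":0,"rz":0,"dx":0,"dy":0,"dz":0,"hand":0},{"rx":0,"ry":0,"rz":0,"dx":0,"dy":0,"dz":0,"hand":0},{"rx":0,"ry":0,"rz":0,"dx":0,"dy":0,"dz":0,"hand":0}]' 50
python3 -c "
from h import *
to(.4275,-.1075,.024)"
```

```text
time_s: 4.18
ee_pos: [0.4273, -0.1088, 0.0261]
tool_rot: [[1.0, -0.025, 0.001], [-0.025, -1.0, -0.0], [0.001, 0.0, -1.0]]
ft_force: [-2.4, 0.5, 19.2]
opening: 0.375
t 4.18 p [ 0.4273 -0.1088  0.0261] xang -1.42 tilt [0.0008 0.0003] F [-2.37  0.46 19.19] M [ 0.07  0.54 -0.23] op 0.375
delta mm [ 0.1 -1.3  2.1]
```

```bash
python3 -m jog '[{"rx":0,"ry":0,"rz":0,"dx":0,"dy":0,"dz":0,"hand":0.5},{"rx":0,"ry":0,"rz":0,"dx":0,"dy":0,"dz":-6,"hand":0.5},{"rx":0,"ry":0,"rz":0,"dx":0,"dy":0,"dz":0,"hand":0.5},{"rx":0,"ry":0,"rz":0,"dx":0,"dy":0,"dz":0,"hand":0},{"rx":0,"ry":0,"rz":0,"dx":0,"dy":0,"dz":0,"hand":0},{"rx":0,"ry":0,"rz":0,"dx":0,"dy":0,"dz":0,"hand":0},{"rx":0,"ry":0,"rz":0,"dx":0,"dy":0,"dz":0,"hand":0},{"rx":0,"ry":0,"rz":0,"dx":0,"dy":0,"dz":0,"hand":0}]' 50
python3 -c "
from h import *
to(.4275,-.1075,.024)"
```

```text
time_s: 4.85
ee_pos: [0.4275, -0.1086, 0.032]
tool_rot: [[1.0, -0.024, 0.001], [-0.024, -1.0, -0.0], [0.001, 0.0, -1.0]]
ft_force: [-2.3, 0.5, 24.2]
opening: 0.377
t 4.85 p [ 0.4275 -0.1086  0.032 ] xang -1.4 tilt [0.0009 0.0002] F [-2.27  0.47 24.21] M [ 0.21  0.52 -0.3 ] op 0.377
delta mm [ 0.  -1.1  8. ]
```

```bash
python3 -m jog '[{"rx":0,"ry":0,"rz":0,"dx":0,"dy":0,"dz":-4,"hand":0},{"rx":0,"ry":0,"rz":0,"dx":0,"dy":0,"dz":-8,"hand":0},{"rx":0,"ry":0,"rz":0,"dx":0,"dy":0,"dz":-28,"hand":0},{"rx":0,"ry":0,"rz":0,"dx":0,"dy":0,"dz":-35,"hand":0},{"rx":0,"ry":0,"rz":0,"dx":0,"dy":0,"dz":-35,"hand":0},{"rx":0,"ry":0,"rz":0,"dx":0,"dy":0,"dz":-25,"hand":0},{"rx":0,"ry":0,"rz":0,"dx":0,"dy":0,"dz":0,"hand":0},{"rx":0,"ry":0,"rz":0,"dx":0,"dy":0,"dz":0,"hand":0}]' 50
python3 -c "
from h import *
F=[]
for i in range(6):
    im=vision.read_camera('scene' if i%2 else 'top'); F.append(r.state()['ft_force'])
    if i<2: cv2.imwrite('pics/%s3.png'%('scene' if i%2 else 'top'),im[:,:,::-1])
print(np.mean(F,0),np.std(F,0))
to(.6093,-.0137,.17)"
```

```text
time_s: 5.52
ee_pos: [0.4276, -0.1088, 0.1675]
tool_rot: [[1.0, -0.024, 0.002], [-0.024, -1.0, -0.001], [0.002, 0.0, -1.0]]
ft_force: [-0.7, 0.9, -2.4]
opening: 0.376
[-0.24145892 -0.07401043 -1.80888977] [0.67224222 0.64275133 0.58983168]
t 5.82 p [ 0.4269 -0.1084  0.1656] xang -1.36 tilt [-0.0016 -0.0004] F [ 0.47  0.08 -1.29] M [-0.03 -0.05 -0.04] op 0.376
delta mm [180.  -99.   -4.7]
```

View pics/scene3.png

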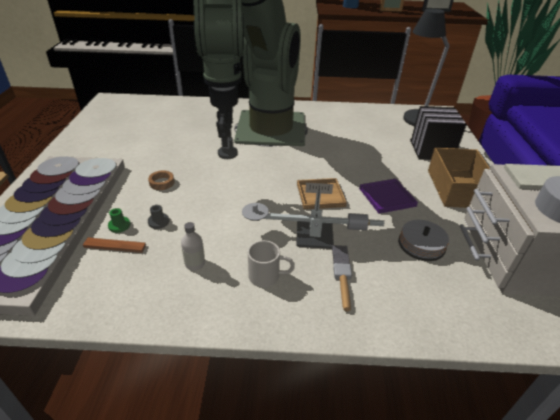

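View pics/top3.png

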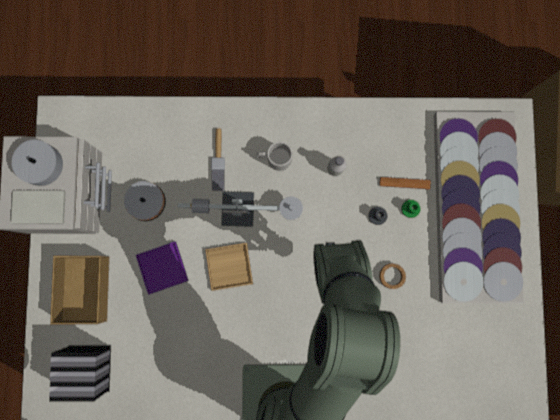

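Holding A, I read about 1.8 N, which suggests it is the light weight. The arm is holding it clear of the table at scene (228, 152). I'll set it straight back down, then weigh the other one on the balance first, which keeps to the order asked.

```bash
python3 -m jog '[{"rx":0,"ry":0,"rz":0,"dx":0,"dy":0,"dz":35,"hand":0},{"rx":0,"ry":0,"rz":0,"dx":0,"dy":0,"dz":38,"hand":0},{"rx":0,"ry":0,"rz":0,"dx":0,"dy":0,"dz":30,"hand":0},{"rx":0,"ry":0,"rz":0,"dx":0,"dy":0,"dz":18,"hand":0},{"rx":0,"ry":0,"rz":0,"dx":0,"dy":0,"dz":7,"hand":0},{"rx":0,"ry":0,"rz":0,"dx":0,"dy":0,"dz":3,"hand":0},{"rx":0,"ry":0,"rz":0,"dx":0,"dy":0,"dz":0,"hand":0}]' 50
python3 -c "
from h import *
to(.4275,-.1075,.032)"
```

```text
time_s: 6.4
ee_pos: [0.4273, -0.1084, 0.0354]
tool_rot: [[1.0, -0.024, -0.0], [-0.024, -1.0, 0.0], [-0.0, -0.0, -1.0]]
ft_force: [0.3, -0.1, -1.1]
opening: 0.372
t 6.4 p [ 0.4273 -0.1084  0.0354] xang -1.37 tilt [-0.0004 -0.0001] F [ 0.28 -0.06 -1.15] M [-0.03  0.01 -0.02] op 0.372
delta mm [ 0.2 -0.9  3.4]
```

```bash
python3 -m jog '[{"rx":0,"ry":0,"rz":0,"dx":0,"dy":0,"dz":1.5,"hand":0},{"rx":0,"ry":0,"rz":0,"dx":0,"dy":0,"dz":1,"hand":0},{"rx":0,"ry":0,"rz":0,"dx":0,"dy":0,"dz":1,"hand":0},{"rx":0,"ry":0,"rz":0,"dx":0,"dy":0,"dz":0,"hand":0}]' 50
python3 -c "
from h import *
to(.4275,-.1075,.032)"
```

```text
time_s: 6.73
ee_pos: [0.4276, -0.1086, 0.0322]
tool_rot: [[1.0, -0.024, 0.001], [-0.024, -1.0, -0.0], [0.001, -0.0, -1.0]]
ft_force: [1.1, -0.7, -0.4]
opening: 0.373
t 6.73 p [ 0.4276 -0.1086  0.0322] xang -1.38 tilt [ 0.001 -0.   ] F [ 1.06 -0.68 -0.35] M [-0.11 -0.12 -0.01] op 0.373
delta mm [-0.1 -1.1  0.2]
```

```bash
python3 -m jog '[{"rx":0,"ry":0,"rz":0,"dx":0,"dy":0,"dz":0.8,"hand":0},{"rx":0,"ry":0,"rz":0,"dx":0,"dy":0,"dz":0,"hand":0.55},{"rx":0,"ry":0,"rz":0,"dx":0,"dy":0,"dz":0,"hand":0.8},{"rx":0,"ry":0,"rz":0,"dx":0,"dy":0,"dz":0,"hand":1},{"rx":0,"ry":0,"rz":0,"dx":0,"dy":0,"dz":-10,"hand":1},{"rx":0,"ry":0,"rz":0,"dx":0,"dy":0,"dz":-35,"hand":1},{"rx":0,"ry":0,"rz":0,"dx":0,"dy":0,"dz":-35,"hand":1},{"rx":0,"ry":0,"rz":0,"dx":0,"dy":0,"dz":-10,"hand":1}]' 50
python3 -c "
from h import *
to(.593,-.2892,.12)"
```

```text
time_s: 7.4
ee_pos: [0.4279, -0.1088, 0.1247]
tool_rot: [[1.0, -0.024, 0.003], [-0.024, -1.0, -0.001], [0.003, 0.001, -1.0]]
ft_force: [0.5, 0.8, -0.0]
opening: 1.0
t 7.4 p [ 0.4279 -0.1088  0.1247] xang -1.38 tilt [0.0034 0.0007] F [ 0.53  0.8  -0.04] M [-0.07 -0.03 -0.  ] op 1.0
delta mm [169.3 176.4   5.4]
```

```bash
python3 -m jog '[{"rx":0,"ry":0,"rz":0,"dx":24.2,"dy":25.2,"dz":0,"hand":1},{"rx":0,"ry":0,"rz":0,"dx":24.2,"dy":25.2,"dz":0,"hand":1},{"rx":0,"ry":0,"rz":0,"dx":24.2,"dy":25.2,"dz":0,"hand":1},{"rx":0,"ry":0,"rz":0,"dx":24.2,"dy":25.2,"dz":0,"hand":1},{"rx":0,"ry":0,"rz":0,"dx":24.2,"dy":25.2,"dz":0,"hand":1},{"rx":0,"ry":0,"rz":0,"dx":24.2,"dy":25.2,"dz":0,"hand":1},{"rx":0,"ry":0,"rz":0,"dx":24.2,"dy":25.2,"dz":0,"hand":1},{"rx":0,"ry":0,"rz":0,"dx":0,"dy":0,"dz":0,"hand":1}]' 50
python3 -c "
from h import *
to(.593,-.2892,.032)
for n in ('top','scene'):
    cv2.imwrite(f'pics/{n}4.png',vision.read_camera(n)[:,:,::-1])
to(.593,-.2892,.032)"
```

```text
time_s: 8.07
ee_pos: [0.595, -0.2941, 0.1208]
tool_rot: [[1.0, -0.028, 0.003], [-0.028, -1.0, -0.003], [0.003, 0.003, -1.0]]
ft_force: [-1.4, 1.1, -1.0]
opening: 1.002
t 8.07 p [ 0.595  -0.2941  0.1208] xang -1.62 tilt [0.0032 0.0025] F [-1.43  1.13 -1.01] M [-0.02  0.11 -0.01] op 1.002
delta mm [-2.4 -5.1 88.7]
t 8.17 p [ 0.5923 -0.2894  0.1203] xang -1.44 tilt [-0.0006 -0.0005] F [-0.32  1.14 -0.15] M [0.02 0.01 0.  ] op 1.0
delta mm [ 0.8 -0.2 88.3]
```

View pics/scene4.png

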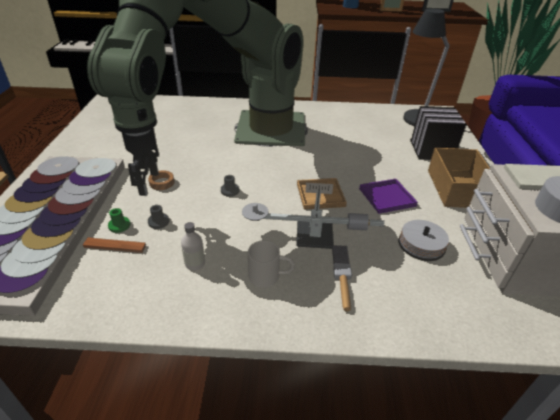

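Weight A stands upright again at scene (230, 185), and the open gripper is by B at (157, 216). I check the projection before descending.

```bash
python3 -c "
from h import *
print(proj('scene',(.5923,-.2894,.1203)),proj('scene',(.593,-.2892,.02)))"
```

```text
[188.0788915  151.03523085] [217.1527517  157.19983313]
```

```bash
python3 -c "
import cv2
im=cv2.imread('pics/scene4.png'); cv2.imwrite('pics/s4z.png',cv2.resize(im[130:250,90:250],None,fx=5,fy=5,interpolation=2))"
```

```text
(no output)
```

View pics/s4z.png

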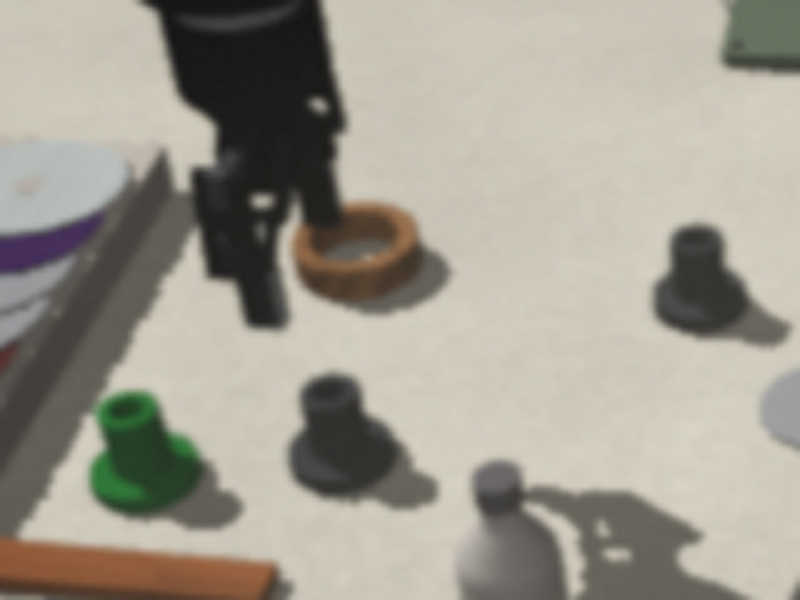

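```bash
python3 -m jog '[{"rx":0,"ry":0,"rz":0,"dx":0.7,"dy":0,"dz":30,"hand":1},{"rx":0,"ry":0,"rz":0,"dx":0,"dy":0,"dz":30,"hand":1},{"rx":0,"ry":0,"rz":0,"dx":0,"dy":0,"dz":20,"hand":1},{"rx":0,"ry":0,"rz":0,"dx":0,"dy":0,"dz":9,"hand":1},{"rx":0,"ry":0,"rz":0,"dx":0,"dy":0,"dz":0,"hand":1},{"rx":0,"ry":0,"rz":0,"dx":0,"dy":0,"dz":0,"hand":0},{"rx":0,"ry":0,"rz":0,"dx":0,"dy":0,"dz":0,"hand":0},{"rx":0,"ry":0,"rz":0,"dx":0,"dy":0,"dz":0,"hand":0}]' 50
python3 -m jog '[{"rx":0,"ry":0,"rz":0,"dx":0,"dy":0,"dz":0,"hand":0},{"rx":0,"ry":0,"rz":0,"dx":0,"dy":0,"dz":0,"hand":0},{"rx":0,"ry":0,"rz":0,"dx":0,"dy":0,"dz":0,"hand":0},{"rx":0,"ry":0,"rz":0,"dx":0,"dy":0,"dz":0,"hand":0},{"rx":0,"ry":0,"rz":0,"dx":0,"dy":0,"dz":0,"hand":0}]' 50
python3 -c "
from h import *
to(.593,-.2892,.032)"
```

```text
time_s: 8.83
ee_pos: [0.5936, -0.2891, 0.0335]
tool_rot: [[1.0, -0.024, 0.002], [-0.024, -1.0, -0.001], [0.002, 0.001, -1.0]]
ft_force: [0.7, -0.3, 0.2]
opening: 0.603
time_s: 9.25
ee_pos: [0.5932, -0.2892, 0.0331]
tool_rot: [[1.0, -0.024, 0.0], [-0.024, -1.0, -0.0], [0.0, 0.0, -1.0]]
ft_force: [-5.1, 1.2, 11.1]
opening: 0.369
t 9.25 p [ 0.5932 -0.2892  0.0331] xang -1.38 tilt [0.0005 0.0004] F [-5.08  1.2  11.07] M [0.28 1.03 0.02] op 0.369
delta mm [-0.2  0.1  1.1]
```

```bash
python3 -m jog '[{"rx":0,"ry":0,"rz":0,"dx":0,"dy":0,"dz":-4,"hand":0},{"rx":0,"ry":0,"rz":0,"dx":0,"dy":0,"dz":-8,"hand":0},{"rx":0,"ry":0,"rz":0,"dx":0,"dy":0,"dz":-28,"hand":0},{"rx":0,"ry":0,"rz":0,"dx":0,"dy":0,"dz":-35,"hand":0},{"rx":0,"ry":0,"rz":0,"dx":0,"dy":0,"dz":-35,"hand":0},{"rx":0,"ry":0,"rz":0,"dx":0,"dy":0,"dz":-25,"hand":0},{"rx":0,"ry":0,"rz":0,"dx":0,"dy":0,"dz":0,"hand":0},{"rx":0,"ry":0,"rz":0,"dx":0,"dy":0,"dz":0,"hand":0}]' 50
python3 -c "
from h import *
F=[]
for i in range(6):
    im=vision.read_camera('scene' if i%2 else 'top'); F.append(r.state()['ft_force'])
    if i<2: cv2.imwrite('pics/%s5.png'%('scene' if i%2 else 'top'),im[:,:,::-1])
print(np.mean(F,0),np.std(F,0))
to(.6093,-.0137,.15)
im=cv2.imread('pics/scene5.png'); cv2.imwrite('pics/s5z.png',cv2.resize(im[110:230,60:220],None,fx=5,fy=5,interpolation=2))"
```

```text
time_s: 9.92
ee_pos: [0.5934, -0.2891, 0.1684]
tool_rot: [[1.0, -0.024, 0.002], [-0.024, -1.0, -0.001], [0.002, 0.001, -1.0]]
ft_force: [0.5, 1.3, -5.5]
opening: 0.37
[-0.17210811 -0.06662227 -4.53364038] [0.48478513 0.2063724  0.43383536]
t 10.22 p [ 0.5928 -0.2888  0.166 ] xang -1.37 tilt [-0.0014 -0.0007] F [ 0.19 -0.14 -4.06] M [-0.02 -0.06 -0.01] op 0.371
delta mm [  10.  -275.4   16.2]
```

View pics/s5z.png

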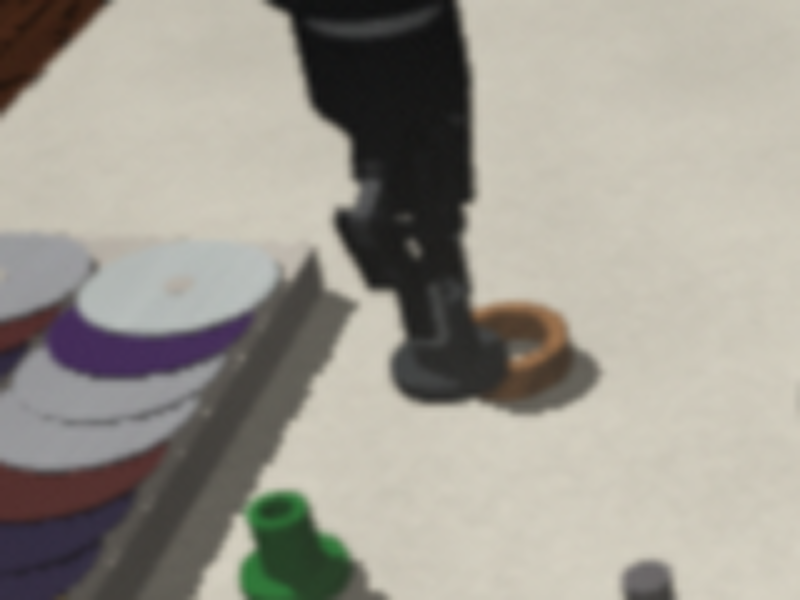

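View pics/top5.png

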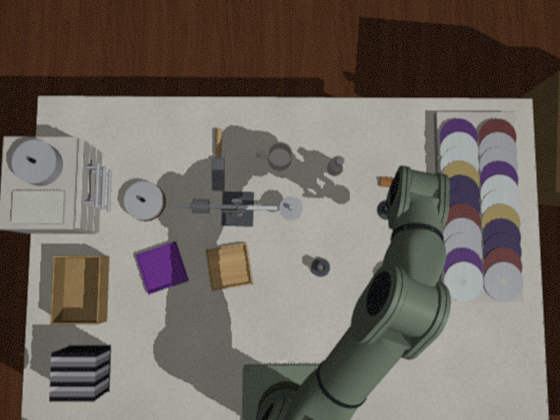

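B reads about 4.5 N in the hand, so it is likely the heavy one. It hangs clear at scene (150, 182), and A stands at top (320, 267). Next I carry B over the pan.

```bash
python3 -m jog '[{"rx":0,"ry":0,"rz":0,"dx":1.25,"dy":-34.4,"dz":0,"hand":0},{"rx":0,"ry":0,"rz":0,"dx":1.25,"dy":-34.4,"dz":0,"hand":0},{"rx":0,"ry":0,"rz":0,"dx":1.25,"dy":-34.4,"dz":0,"hand":0},{"rx":0,"ry":0,"rz":0,"dx":1.25,"dy":-34.4,"dz":0,"hand":0},{"rx":0,"ry":0,"rz":0,"dx":1.25,"dy":-34.4,"dz":0,"hand":0},{"rx":0,"ry":0,"rz":0,"dx":1.25,"dy":-34.4,"dz":0,"hand":0},{"rx":0,"ry":0,"rz":0,"dx":1.25,"dy":-34.4,"dz":0,"hand":0},{"rx":0,"ry":0,"rz":0,"dx":1.25,"dy":-34.4,"dz":0,"hand":0}]' 50
python3 -m jog '[{"rx":0,"ry":0,"rz":0,"dx":0,"dy":0,"dz":0,"hand":0},{"rx":0,"ry":0,"rz":0,"dx":0,"dy":0,"dz":0,"hand":0},{"rx":0,"ry":0,"rz":0,"dx":0,"dy":0,"dz":0,"hand":0}]' 50
python3 -c "
from h import *
to(.6093,-.0137,.13)
F=[]
for i in range(4):
    im=vision.read_camera('scene' if i%2 else 'top'); F.append(r.state()['ft_force'])
    if i<2: cv2.imwrite('pics/%s6.png'%('scene' if i%2 else 'top'),im[:,:,::-1])
print(np.mean(F,0))
to(.6093,-.0137,.13)
im=cv2.imread('pics/scene6.png'); cv2.imwrite('pics/s6z.png',cv2.resize(im[130:250,190:350],None,fx=5,fy=5,interpolation=2))
im=cv2.imread('pics/top6.png'); cv2.imwrite('pics/t6z.png',cv2.resize(im[150:270,210:370],None,fx=5,fy=5,interpolation=2))"
```

```text
time_s: 10.88
ee_pos: [0.6094, -0.0124, 0.1666]
tool_rot: [[1.0, -0.024, -0.001], [-0.024, -1.0, 0.0], [-0.001, -0.0, -1.0]]
ft_force: [0.4, 0.2, -3.8]
opening: 0.368
time_s: 11.13
ee_pos: [0.6096, -0.0147, 0.1667]
tool_rot: [[1.0, -0.024, -0.001], [-0.024, -1.0, -0.001], [-0.001, 0.001, -1.0]]
ft_force: [0.5, 0.0, -3.6]
opening: 0.365
t 11.13 p [ 0.6096 -0.0147  0.1667] xang -1.38 tilt [-0.0006  0.0006] F [ 0.49  0.02 -3.57] M [-0.07 -0.   -0.  ] op 0.365
delta mm [-0.3 -1.  36.7]
[-0.27931771  0.04198322 -4.19883253]
t 11.33 p [ 0.6096 -0.0151  0.1669] xang -1.46 tilt [-0.0002  0.0002] F [-0.45 -0.78 -3.72] M [0.04 0.05 0.01] op 0.368
delta mm [-0.4 -1.4 36.9]
```

View pics/s6z.png

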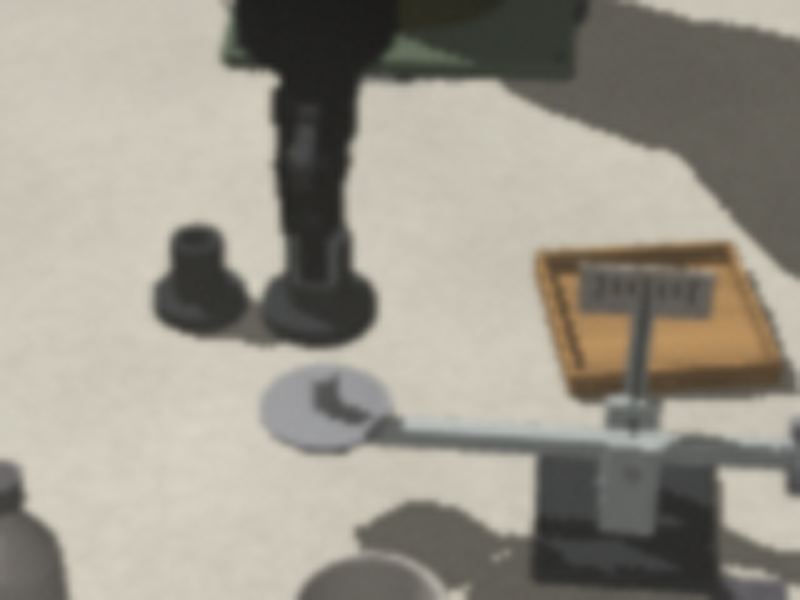

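View pics/t6z.png

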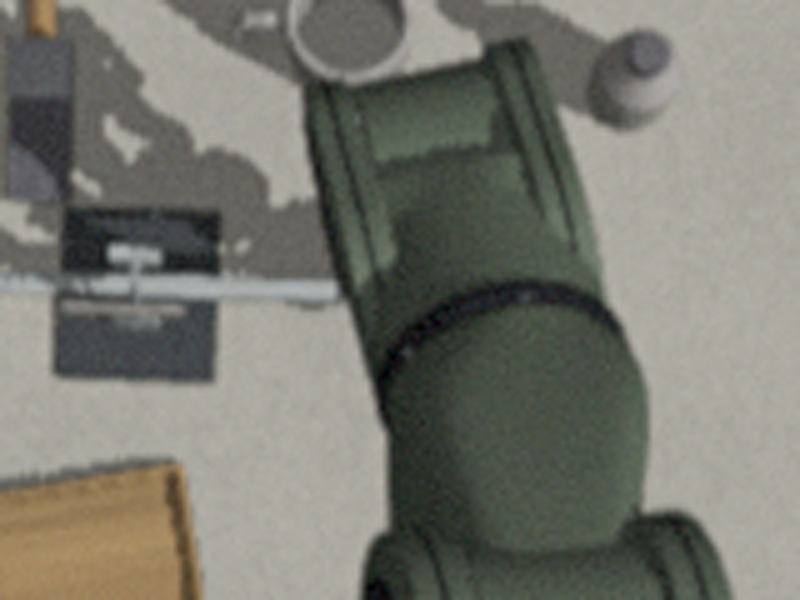

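```bash
python3 -c "
from h import *
for z0 in (.132,.134):
  P=np.array([proj('scene',X) for X in weight_polys(.6096,-.0151,z0)[0]]); print('row',P[:,0].min(),P[:,0].max(),'col',P[:,1].min(),P[:,1].max())
P=np.array([proj('scene',X) for X in circ(.6093,-.0137,.071,.036)]); print('pan row',P[:,0].min(),P[:,0].max(),'col',P[:,1].min(),P[:,1].max())
print('post base/top',proj('scene',(.6093,-.0137,.071)),proj('scene',(.6093,-.0137,.093)))
im=cv2.imread('pics/scene6.png').astype(int)
for rr in (192,193,194,195): print(rr,im[rr,236:272].sum(1)//3)
print('col254',im[180:206,254].sum(1)//3)
for rr in (208,210,212): print(rr,im[rr,236:276].sum(1)//3)
for rr in range(202,216): print(rr,im[rr,248:268].sum(1)//3)
"
```

```text
row 182.42816577876116 200.13928695411312 col 242.06231896924547 265.53614949062256
row 181.80313440023062 199.51215883014763 col 242.03922772224624 265.54189068701504
pan row 202.8522025037695 219.991555952116 col 241.15050985827574 268.1093530586582
post base/top [211.20072131 254.64834991] [204.76780997 254.56717967]
192 [ 51  53  65  83  94  90  80  73  72  72  73  70  70  67  61  56  53  51
  49  49  49  49  49  49  49  48  50  52  76 134 185 198 199 198 197 196]
193 [ 53  62  78  91  96  91  79  68  69  71  72  72  72  70  69  67  62  56
  52  50  50  49  49  49  50  50  49  54  87 145 187 198 198 199 199 198]
194 [ 65  76  88  95  96  93  83  66  63  66  69  70  70  72  71  71  70  66
  62  57  53  50  49  49  49  48  50  65 108 163 191 197 198 199 198 197]
195 [ 85  90  95  97  96  95  88  74  62  58  59  62  65  67  68  70  69  69
  68  63  58  52  51  49  48  50  61  95 144 182 195 196 198 198 197 196]
col254 [ 44  44  43  43  44  47  55  59  53  49  50  49  49  52  62  68  59  53
  60 109 173 189 181 165 156 144]
208 [200 199 198 198 197 194 183 167 160 157 158 157 156 155
[... 961 characters left out ...]
180]
208 [156 155 154 148 127  99  86  84  86 110 141 151 153 152 151 150 150 152
 158 172]
209 [157 156 155 148 126  98  85  84  85 101 131 148 152 153 152 151 150 151
 155 164]
210 [157 156 156 149 128  99  86  84  82  88 112 134 142 145 150 150 150 151
 154 161]
211 [157 157 156 151 134 108  94  85  81  81  89 101 108 119 137 144 149 151
 152 154]
212 [157 158 156 154 147 132 119 100  85  82  82  84  85  92 105 119 138 145
 143 141]
213 [157 157 156 156 154 152 144 129 107  99  93  84  82  83  91 106 122 125
 112 108]
214 [156 157 157 157 157 157 155 149 142 138 127 108 101 102 113 126 120 101
  90  92]
215 [158 157 157 157 158 158 157 156 155 153 149 142 139 139 137 127 103  87
  88  95]
```

```bash
python3 -m jog '[{"rx":0,"ry":0,"rz":0,"dx":-0.3,"dy":-3,"dz":10,"hand":0},{"rx":0,"ry":0,"rz":0,"dx":0,"dy":0,"dz":15,"hand":0},{"rx":0,"ry":0,"rz":0,"dx":0,"dy":0,"dz":10,"hand":0},{"rx":0,"ry":0,"rz":0,"dx":0,"dy":0,"dz":5,"hand":0},{"rx":0,"ry":0,"rz":0,"dx":0,"dy":0,"dz":3,"hand":0},{"rx":0,"ry":0,"rz":0,"dx":0,"dy":0,"dz":3,"hand":0},{"rx":0,"ry":0,"rz":0,"dx":0,"dy":0,"dz":0,"hand":0}]' 50
cat > look.py <<'E'
import sys
from h import *
k=sys.argv[1]; F=[]
for i in range(4):
    im=vision.read_camera('scene'); F.append(r.state()['ft_force'])
print(np.round(np.mean(F,0),2))
to(.6093,-.0137,.13)
cv2.imwrite(f'pics/s{k}.png',cv2.resize(im[140:250,230:410,::-1],None,fx=4.4,fy=4.4,interpolation=2))
E
python3 look.py 7
```

```text
time_s: 11.92
ee_pos: [0.6095, -0.0113, 0.1209]
tool_rot: [[1.0, -0.024, 0.0], [-0.024, -1.0, -0.0], [0.0, 0.0, -1.0]]
ft_force: [-0.7, -1.0, -1.7]
opening: 0.366
[-1.01 -0.94 -1.15]
t 12.12 p [ 0.6096 -0.0111  0.1214] xang -1.38 tilt [ 0.0006 -0.0001] F [-1.1  -0.62 -1.31] M [-0.3   0.23  0.01] op 0.368
delta mm [-0.3  2.6 -8.6]
```

View pics/s7.png

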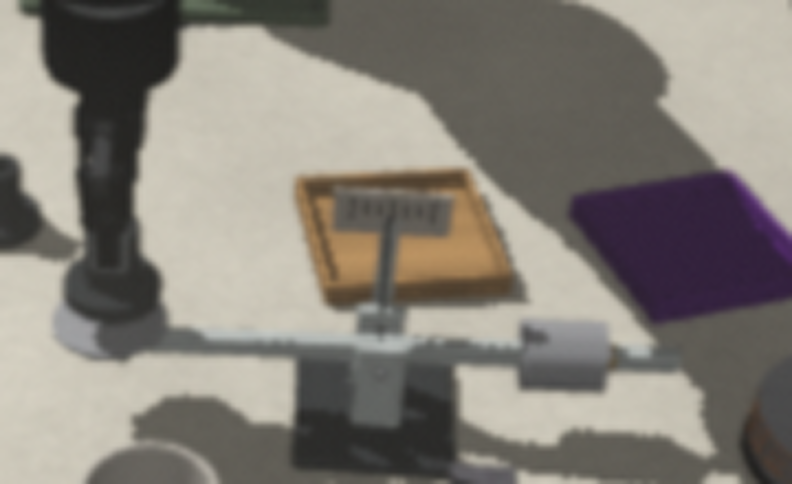

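Contact: the upward load is about 3 N and the pan is slightly pressed, so the weight is on the post's top. The side force points to -x, -y, so I slide in small steps that way.

```bash
python3 -m jog '[{"rx":0,"ry":0,"rz":0,"dx":-0.3,"dy":1,"dz":0,"hand":0},{"rx":0,"ry":0,"rz":0,"dx":0,"dy":0,"dz":0,"hand":0}]' 50
python3 -c "
from h import *
to(.6093,-.0137,.13)"
python3 -m jog '[{"rx":0,"ry":0,"rz":0,"dx":-0.3,"dy":1,"dz":0,"hand":0},{"rx":0,"ry":0,"rz":0,"dx":0,"dy":0,"dz":0,"hand":0}]' 50
python3 look.py 8
```

```text
time_s: 12.28
ee_pos: [0.6094, -0.0119, 0.1213]
tool_rot: [[1.0, -0.024, 0.001], [-0.024, -1.0, 0.001], [0.001, -0.001, -1.0]]
ft_force: [0.6, 0.1, -1.8]
opening: 0.366
t 12.28 p [ 0.6094 -0.0119  0.1213] xang -1.38 tilt [ 0.0008 -0.0006] F [ 0.55  0.15 -1.82] M [ 0.23 -0.13 -0.04] op 0.366
delta mm [-0.1  1.8 -8.7]
time_s: 12.45
ee_pos: [0.6089, -0.013, 0.1211]
tool_rot: [[1.0, -0.024, 0.0], [-0.024, -1.0, 0.0], [0.0, -0.0, -1.0]]
ft_force: [1.2, 0.3, -1.9]
opening: 0.368
[ 0.58  0.93 -1.81]
t 12.65 p [ 0.6089 -0.013   0.121 ] xang -1.38 tilt [ 0.0002 -0.0002] F [ 0.91  0.93 -1.61] M [ 0.25 -0.14  0.04] op 0.369
delta mm [ 0.4  0.7 -9. ]
```

View pics/s8.png

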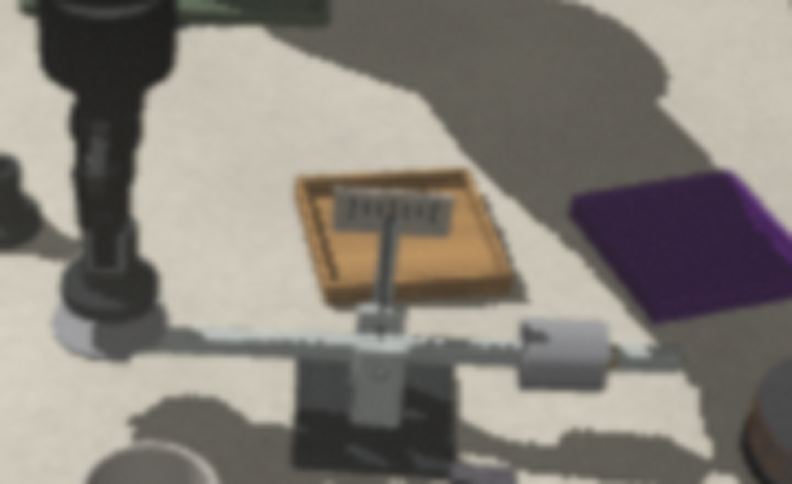

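```bash
python3 -m jog '[{"rx":0,"ry":0,"rz":0,"dx":0.3,"dy":0.8,"dz":0,"hand":0},{"rx":0,"ry":0,"rz":0,"dx":0,"dy":0.8,"dz":0,"hand":0},{"rx":0,"ry":0,"rz":0,"dx":0,"dy":0.8,"dz":0,"hand":0},{"rx":0,"ry":0,"rz":0,"dx":0,"dy":0.8,"dz":0,"hand":0}]' 50
python3 look.py 9
```

```text
time_s: 12.98
ee_pos: [0.609, -0.0164, 0.121]
tool_rot: [[1.0, -0.024, -0.0], [-0.024, -1.0, 0.0], [-0.0, -0.0, -1.0]]
ft_force: [-0.9, 2.5, -0.4]
opening: 0.363
[-0.01  0.82 -1.11]
t 13.18 p [ 0.609  -0.0164  0.121 ] xang -1.38 tilt [-0.0001  0.0001] F [-0.16  0.9  -1.02] M [0.16 0.03 0.02] op 0.368
delta mm [ 0.2 -2.7 -9. ]
```

View pics/s9.png

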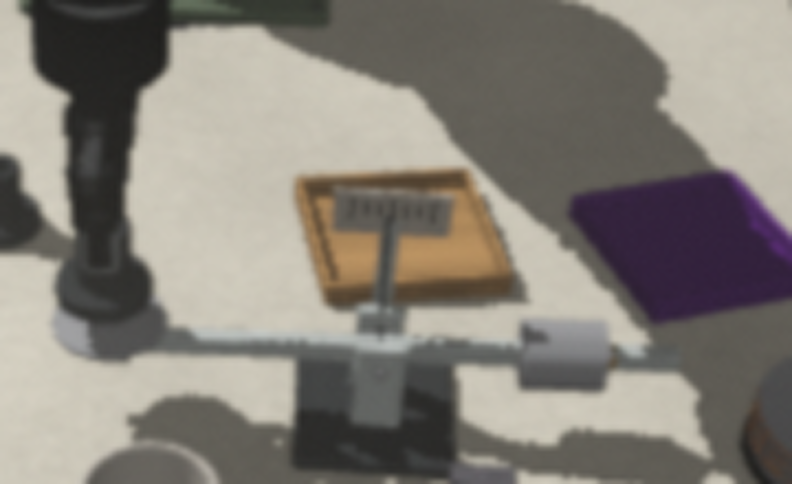

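```bash
python3 - <<'E'
from h import *
im=cv2.imread("pics/top0.png"); x0,y0=274,192
z=cv2.resize(im[y0:y0+34,x0:x0+40],None,fx=16,fy=16,interpolation=cv2.INTER_NEAREST)
def pt(X): p=proj("top",X); return int((p[1]-x0+.5)*16),int((p[0]-y0+.5)*16)
for C,rad,zz,col in ((( .6093,-.0137),.036,.071,(0,0,255)),((.6093,-.0137),.0075,.071,(0,255,255)),((.6093,-.0137),.0075,.093,(0,255,0))):
    cv2.polylines(z,[np.array([pt(X) for X in circ(*C,zz,rad)])],True,col,1)
im=cv2.imread("pics/scene0.png"); x0,y0=236,196
w=cv2.resize(im[y0:y0+34,x0:x0+40],None,fx=16,fy=16,interpolation=cv2.INTER_NEAREST)
def pt(X): p=proj("scene",X); return int((p[1]-x0+.5)*16),int((p[0]-y0+.5)*16)
for C,rad,zz,col in ((( .6093,-.0137),.036,.071,(0,0,255)),((.6093,-.0137),.0075,.071,(0,255,255)),((.6093,-.0137),.0075,.093,(0,255,0))):
    cv2.polylines(w,[np.array([pt(X) for X in circ(*C,zz,rad)])],True,col,1)
cv2.imwrite("pics/pz_t.png",z);cv2.imwrite("pics/pz_s.png",w)
E
```

```text
(no output)
```

View pics/pz_t.png

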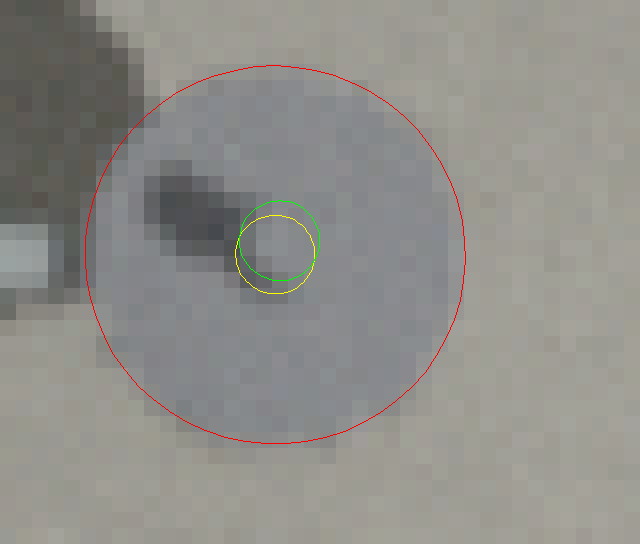

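View pics/pz_s.png

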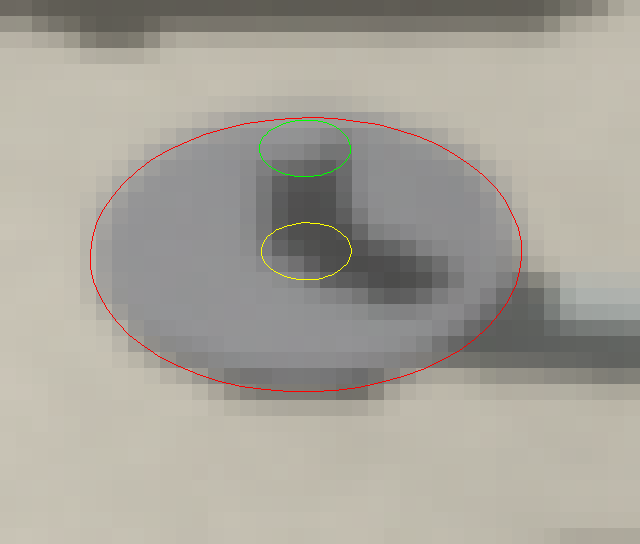

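The first pictures suggest the post lies 1–2 mm nearer the robot in x than I used (pan centre (277, 261) against my (275, 255) in the top zoom). I shift x and sweep back.

```bash
python3 -m jog '[{"rx":0,"ry":0,"rz":0,"dx":-1.3,"dy":-0.6,"dz":0,"hand":0},{"rx":0,"ry":0,"rz":0,"dx":0,"dy":-0.8,"dz":0,"hand":0},{"rx":0,"ry":0,"rz":0,"dx":0,"dy":-0.8,"dz":0,"hand":0},{"rx":0,"ry":0,"rz":0,"dx":0,"dy":-0.8,"dz":0,"hand":0},{"rx":0,"ry":0,"rz":0,"dx":0,"dy":0,"dz":0,"hand":0}]' 50
python3 look.py 10
python3 -m jog '[{"rx":0,"ry":0,"rz":0,"dx":0,"dy":-0.8,"dz":0,"hand":0},{"rx":0,"ry":0,"rz":0,"dx":0,"dy":-0.8,"dz":0,"hand":0},{"rx":0,"ry":0,"rz":0,"dx":0,"dy":-0.8,"dz":0,"hand":0},{"rx":0,"ry":0,"rz":0,"dx":0,"dy":0,"dz":0,"hand":0}]' 50
python3 look.py 11
```

```text
time_s: 13.6
ee_pos: [0.6076, -0.013, 0.1209]
tool_rot: [[1.0, -0.024, -0.001], [-0.024, -1.0, 0.0], [-0.001, -0.0, -1.0]]
ft_force: [-0.6, -0.4, -3.6]
opening: 0.369
[-0.93  0.46 -3.7 ]
t 13.8 p [ 0.6077 -0.0132  0.1209] xang -1.37 tilt [-0.0004 -0.0001] F [-1.11  0.45 -3.72] M [0.16 0.35 0.  ] op 0.369
delta mm [ 1.6  0.5 -9.1]
time_s: 14.13
ee_pos: [0.6076, -0.0114, 0.1209]
tool_rot: [[1.0, -0.024, -0.001], [-0.024, -1.0, -0.001], [-0.001, 0.001, -1.0]]
ft_force: [-2.7, -4.7, -3.8]
opening: 0.364
[-2.76 -4.62 -3.85]
t 14.33 p [ 0.6076 -0.0115  0.1209] xang -1.4 tilt [-0.0006  0.0009] F [-3.09 -4.48 -3.46] M [-1.11  0.68 -0.03] op 0.367
delta mm [ 1.7  2.2 -9.1]
```

View pics/s11.png

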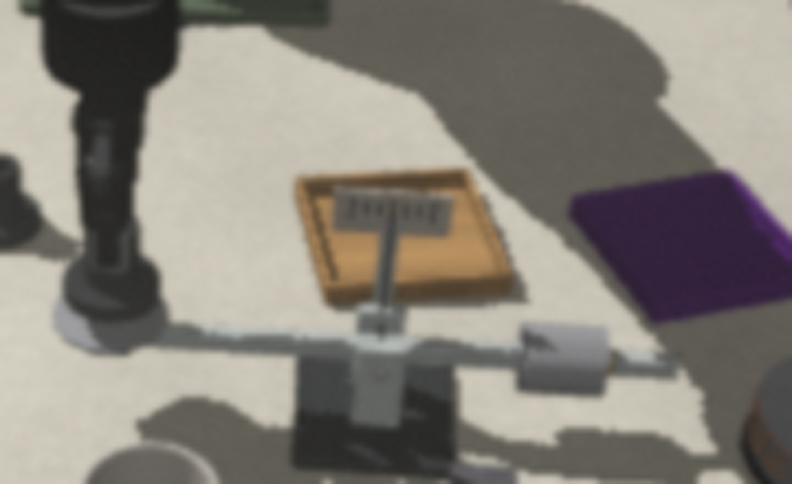

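The post is in the hole: the up-load is gone, only side load remains, and the pan has sprung up. I relieve the side load and lower.

```bash
python3 -m jog '[{"rx":0,"ry":0,"rz":0,"dx":-0.5,"dy":1.3,"dz":0,"hand":0},{"rx":0,"ry":0,"rz":0,"dx":0,"dy":0,"dz":2,"hand":0},{"rx":0,"ry":0,"rz":0,"dx":0,"dy":0,"dz":2,"hand":0},{"rx":0,"ry":0,"rz":0,"dx":0,"dy":0,"dz":2,"hand":0},{"rx":0,"ry":0,"rz":0,"dx":0,"dy":0,"dz":0,"hand":0}]' 50
python3 look.py 12
```

```text
time_s: 14.75
ee_pos: [0.6073, -0.012, 0.1145]
tool_rot: [[1.0, -0.024, -0.0], [-0.024, -1.0, 0.0], [-0.0, -0.0, -1.0]]
ft_force: [-0.0, -0.4, -4.4]
opening: 0.364
[-1.06 -1.5  -4.35]
t 14.95 p [ 0.6074 -0.0121  0.115 ] xang -1.37 tilt [-0.     -0.0002] F [-1.21 -1.47 -4.28] M [-0.15  0.2   0.05] op 0.366
delta mm [  2.    1.6 -15. ]
```

```bash
python3 -m jog '[{"rx":0,"ry":0,"rz":0,"dx":-0.3,"dy":0.5,"dz":2,"hand":0},{"rx":0,"ry":0,"rz":0,"dx":0,"dy":0,"dz":2,"hand":0},{"rx":0,"ry":0,"rz":0,"dx":0,"dy":0,"dz":2,"hand":0},{"rx":0,"ry":0,"rz":0,"dx":0,"dy":0,"dz":2,"hand":0},{"rx":0,"ry":0,"rz":0,"dx":0,"dy":0,"dz":1,"hand":0},{"rx":0,"ry":0,"rz":0,"dx":0,"dy":0,"dz":0,"hand":0}]' 50
python3 look.py 13
```

```text
time_s: 15.45
ee_pos: [0.6069, -0.0126, 0.1057]
tool_rot: [[1.0, -0.024, -0.0], [-0.024, -1.0, 0.0], [-0.0, -0.0, -1.0]]
ft_force: [0.8, -0.1, -3.1]
opening: 0.367
[ 0.08 -0.01 -3.82]
t 15.65 p [ 0.6071 -0.0126  0.1061] xang -1.37 tilt [ 0.0002 -0.0002] F [ 0.52  0.12 -4.  ] M [ 0.02 -0.   -0.04] op 0.367
delta mm [  2.2   1.1 -23.9]
```

View pics/s13.png

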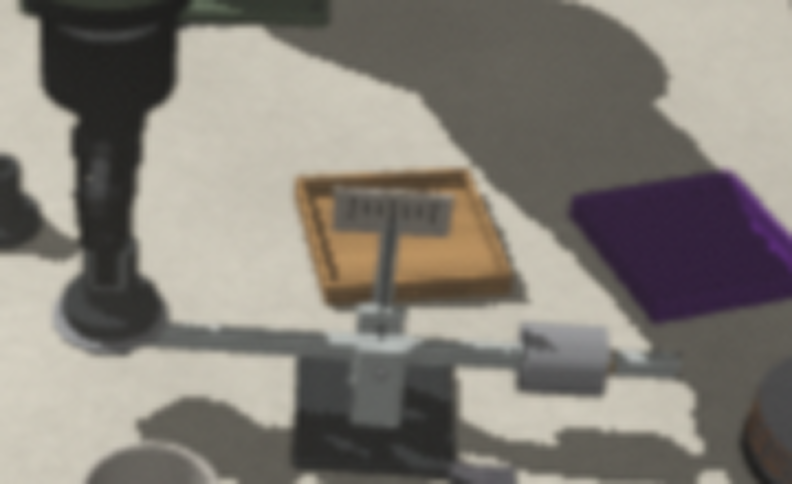

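```bash
python3 -m jog '[{"rx":0,"ry":0,"rz":0,"dx":0,"dy":0,"dz":1,"hand":0},{"rx":0,"ry":0,"rz":0,"dx":0,"dy":0,"dz":1,"hand":0},{"rx":0,"ry":0,"rz":0,"dx":0,"dy":0,"dz":0,"hand":0}]' 50
python3 look.py 14
python3 -m jog '[{"rx":0,"ry":0,"rz":0,"dx":0,"dy":0,"dz":0.8,"hand":0},{"rx":0,"ry":0,"rz":0,"dx":0,"dy":0,"dz":0.5,"hand":0},{"rx":0,"ry":0,"rz":0,"dx":0,"dy":0,"dz":0,"hand":0}]' 50
python3 look.py 15
```

```text
time_s: 15.9
ee_pos: [0.6071, -0.0127, 0.104]
tool_rot: [[1.0, -0.024, 0.0], [-0.024, -1.0, 0.0], [0.0, -0.0, -1.0]]
ft_force: [0.3, 0.2, -0.9]
opening: 0.367
[ 0.14 -0.21 -1.13]
t 16.1 p [ 0.6071 -0.0126  0.1041] xang -1.38 tilt [ 0.0001 -0.0002] F [ 0.06 -0.86 -1.39] M [-0.07  0.02  0.01] op 0.369
delta mm [  2.2   1.  -25.9]
time_s: 16.35
ee_pos: [0.6071, -0.0128, 0.1027]
tool_rot: [[1.0, -0.024, 0.0], [-0.024, -1.0, -0.0], [0.0, 0.0, -1.0]]
ft_force: [0.3, -1.1, -1.1]
opening: 0.369
[ 0.6  -1.87 -0.39]
t 16.55 p [ 0.6071 -0.0127  0.1027] xang -1.38 tilt [0.0001 0.0001] F [ 0.79 -2.62 -0.25] M [-0.38 -0.01  0.02] op 0.369
delta mm [  2.3   0.9 -27.3]
```

Contact came at TCP z 0.104, which is the height for a fully seated weight. I release it now.

```bash
python3 -m jog '[{"rx":0,"ry":0,"rz":0,"dx":0,"dy":0,"dz":-1,"hand":0},{"rx":0,"ry":0,"rz":0,"dx":0,"dy":0,"dz":0,"hand":0.5},{"rx":0,"ry":0,"rz":0,"dx":0,"dy":0,"dz":0,"hand":0.8},{"rx":0,"ry":0,"rz":0,"dx":0,"dy":0,"dz":0,"hand":1},{"rx":0,"ry":0,"rz":0,"dx":0,"dy":0,"dz":0,"hand":1},{"rx":0,"ry":0,"rz":0,"dx":0,"dy":0,"dz":-10,"hand":1},{"rx":0,"ry":0,"rz":0,"dx":0,"dy":0,"dz":-30,"hand":1},{"rx":0,"ry":0,"rz":0,"dx":0,"dy":0,"dz":-35,"hand":1}]' 50
python3 -m jog '[{"rx":0,"ry":0,"rz":0,"dx":0,"dy":0,"dz":-15,"hand":1},{"rx":0,"ry":0,"rz":0,"dx":0,"dy":0,"dz":0,"hand":1}]'
python3 look.py 16
```

```text
time_s: 17.22
ee_pos: [0.6062, -0.0125, 0.1791]
tool_rot: [[1.0, -0.024, -0.003], [-0.024, -1.0, 0.0], [-0.003, -0.0, -1.0]]
ft_force: [0.1, 0.2, 1.5]
opening: 0.998
time_s: 17.38
ee_pos: [0.6083, -0.0125, 0.1981]
tool_rot: [[1.0, -0.024, 0.006], [-0.024, -1.0, 0.0], [0.006, -0.001, -1.0]]
ft_force: [0.8, 0.9, 0.6]
opening: 1.001
[-0.26 -0.4  -0.44]
t 17.58 p [ 0.6067 -0.0126  0.1932] xang -1.37 tilt [-0.0011 -0.0001] F [-0.43 -0.81 -0.4 ] M [ 0.01 -0.04 -0.02] op 0.998
delta mm [ 2.7  1.  63.2]
```

View pics/s16.png

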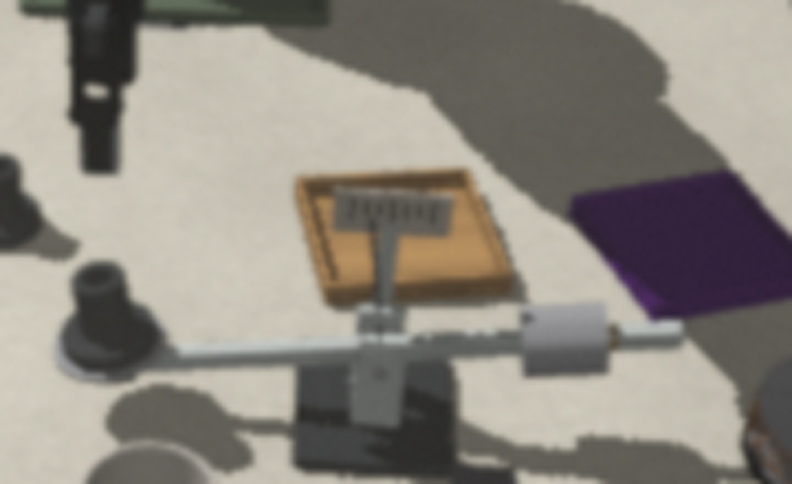

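The pan is tipped down under B, which sits flush on it at zoom (108, 325), and the beam's counterpoise end is raised. So B is heavy. Now A goes to the tray.

```bash
python3 -c "
from h import *
to(.4276,-.1086,.12)
d=outline_of('tray','scene');e=outline_of('tray','top')
for n,l in (('scene',d),('top',e)):
  for q in l: print(n,round(q['conf'],2),np.round(q['centre'],1),np.round(back(n,q['centre'],.012),4), cen(q['mask'])[1])
"
```

```text
t 17.58 p [ 0.6067 -0.0126  0.1932] xang -1.37 tilt [-0.0011 -0.0001] F [-0.43 -0.81 -0.4 ] M [ 0.01 -0.04 -0.02] op 0.998
delta mm [-176.7  100.2   73.4]
scene 0.92 [195.4 324.1] [0.4471 0.1858 0.012 ] 914
scene 0.88 [195.  388.1] [0.4307 0.3839 0.012 ] 1247
scene 0.61 [220.7 317.5] [0.5677 0.1609 0.012 ] 2369
top 0.9 [262.9 229.6] [0.4424 0.1734 0.012 ] 1737
top 0.75 [267.7 157.9] [0.4269 0.3946 0.012 ] 1810
top 0.57 [163.9 335.7] [ 0.7556 -0.1584  0.012 ] 296
```

```bash
python3 -m jog '[{"rx":0,"ry":0,"rz":0,"dx":-29.45,"dy":16.7,"dz":0,"hand":1},{"rx":0,"ry":0,"rz":0,"dx":-29.45,"dy":16.7,"dz":0,"hand":1},{"rx":0,"ry":0,"rz":0,"dx":-29.45,"dy":16.7,"dz":18,"hand":1},{"rx":0,"ry":0,"rz":0,"dx":-29.45,"dy":16.7,"dz":18,"hand":1},{"rx":0,"ry":0,"rz":0,"dx":-29.45,"dy":16.7,"dz":18,"hand":1},{"rx":0,"ry":0,"rz":0,"dx":-29.45,"dy":16.7,"dz":18,"hand":1},{"rx":0,"ry":0,"rz":0,"dx":0,"dy":0,"dz":0,"hand":1},{"rx":0,"ry":0,"rz":0,"dx":0,"dy":0,"dz":0,"hand":1}]' 50
python3 -c "
from h import *
to(.4276,-.1086,.032)
vision.read_camera('scene')
to(.4276,-.1086,.032)"
```

```text
time_s: 18.35
ee_pos: [0.4266, -0.1091, 0.121]
tool_rot: [[1.0, -0.025, -0.003], [-0.025, -1.0, 0.0], [-0.003, -0.0, -1.0]]
ft_force: [1.2, -0.0, 0.7]
opening: 0.999
t 18.35 p [ 0.4266 -0.1091  0.121 ] xang -1.45 tilt [-0.0026 -0.0002] F [ 1.22 -0.02  0.7 ] M [0.   0.01 0.04] op 0.999
delta mm [ 1.2 -0.5 89. ]
t 18.4 p [ 0.428  -0.1085  0.1215] xang -1.4 tilt [-0.0005 -0.0004] F [0.53 0.6  0.43] M [ 0.08 -0.04  0.01] op 1.001
delta mm [-0.4  0.1 89.5]
```

```bash
python3 -m jog '[{"rx":0,"ry":0,"rz":0,"dx":-0.3,"dy":0,"dz":30,"hand":1},{"rx":0,"ry":0,"rz":0,"dx":0,"dy":0,"dz":30,"hand":1},{"rx":0,"ry":0,"rz":0,"dx":0,"dy":0,"dz":20,"hand":1},{"rx":0,"ry":0,"rz":0,"dx":0,"dy":0,"dz":9,"hand":1},{"rx":0,"ry":0,"rz":0,"dx":0,"dy":0,"dz":0,"hand":1},{"rx":0,"ry":0,"rz":0,"dx":0,"dy":0,"dz":0,"hand":0},{"rx":0,"ry":0,"rz":0,"dx":0,"dy":0,"dz":0,"hand":0},{"rx":0,"ry":0,"rz":0,"dx":0,"dy":0,"dz":0,"hand":0}]' 50
python3 -m jog '[{"rx":0,"ry":0,"rz":0,"dx":0,"dy":0,"dz":0,"hand":0},{"rx":0,"ry":0,"rz":0,"dx":0,"dy":0,"dz":0,"hand":0},{"rx":0,"ry":0,"rz":0,"dx":0,"dy":0,"dz":0,"hand":0},{"rx":0,"ry":0,"rz":0,"dx":0,"dy":0,"dz":0,"hand":0},{"rx":0,"ry":0,"rz":0,"dx":0,"dy":0,"dz":-4,"hand":0},{"rx":0,"ry":0,"rz":0,"dx":0,"dy":0,"dz":-16,"hand":0},{"rx":0,"ry":0,"rz":0,"dx":0,"dy":0,"dz":-30,"hand":0},{"rx":0,"ry":0,"rz":0,"dx":0,"dy":0,"dz":-30,"hand":0}]' 50
python3 -m jog '[{"rx":0,"ry":0,"rz":0,"dx":0,"dy":0,"dz":0,"hand":0},{"rx":0,"ry":0,"rz":0,"dx":0,"dy":0,"dz":0,"hand":0}]' 50
python3 look.py 17
python3 -c "
from h import *
to(.432,.174,.06)"
```

```text
time_s: 19.07
ee_pos: [0.4283, -0.1086, 0.0336]
tool_rot: [[1.0, -0.024, 0.002], [-0.024, -1.0, -0.0], [0.002, 0.0, -1.0]]
ft_force: [0.3, -0.7, -0.0]
opening: 0.605
time_s: 19.73
ee_pos: [0.4271, -0.1084, 0.1137]
tool_rot: [[1.0, -0.024, -0.002], [-0.024, -1.0, 0.0], [-0.002, -0.0, -1.0]]
ft_force: [0.6, -1.1, -1.7]
opening: 0.373
time_s: 19.9
ee_pos: [0.4283, -0.1089, 0.114]
tool_rot: [[1.0, -0.025, 0.003], [-0.025, -1.0, -0.0], [0.003, 0.0, -1.0]]
ft_force: [-0.6, 0.3, -2.0]
opening: 0.373
[ 0.34  0.62 -2.14]
t 20.1 p [ 0.4273 -0.1084  0.1119] xang -1.37 tilt [-0.0015 -0.0003] F [ 0.82  1.09 -2.07] M [ 0.01  0.02 -0.02] op 0.374
delta mm [179.7 -99.  -18.3]
t 20.1 p [ 0.4273 -0.1084  0.1119] xang -1.37 tilt [-0.0015 -0.0003] F [ 0.82  1.09 -2.07] M [ 0.01  0.02 -0.02] op 0.374
delta mm [  -2.  -282.4   52. ]
```

```bash
python3 -m jog '[{"rx":0,"ry":0,"rz":0,"dx":-0.25,"dy":-35.3,"dz":0,"hand":0},{"rx":0,"ry":0,"rz":0,"dx":-0.25,"dy":-35.3,"dz":0,"hand":0},{"rx":0,"ry":0,"rz":0,"dx":-0.25,"dy":-35.3,"dz":0,"hand":0},{"rx":0,"ry":0,"rz":0,"dx":-0.25,"dy":-35.3,"dz":0,"hand":0},{"rx":0,"ry":0,"rz":0,"dx":-0.25,"dy":-35.3,"dz":0,"hand":0},{"rx":0,"ry":0,"rz":0,"dx":-0.25,"dy":-35.3,"dz":0,"hand":0},{"rx":0,"ry":0,"rz":0,"dx":-0.25,"dy":-35.3,"dz":0,"hand":0},{"rx":0,"ry":0,"rz":0,"dx":-0.25,"dy":-35.3,"dz":0,"hand":0}]' 50
python3 -m jog '[{"rx":0,"ry":0,"rz":0,"dx":0,"dy":0,"dz":0,"hand":0},{"rx":0,"ry":0,"rz":0,"dx":0,"dy":0,"dz":0,"hand":0}]' 50
python3 look.py 18
python3 -c "
from h import *
to(.432,.174,.038)"
```

```text
time_s: 20.77
ee_pos: [0.4317, 0.1756, 0.1119]
tool_rot: [[1.0, -0.023, -0.001], [-0.023, -1.0, -0.001], [-0.001, 0.001, -1.0]]
ft_force: [0.6, -0.2, -1.6]
opening: 0.368
time_s: 20.93
ee_pos: [0.4317, 0.1754, 0.1119]
tool_rot: [[1.0, -0.02, -0.001], [-0.02, -1.0, -0.0], [-0.001, 0.0, -1.0]]
ft_force: [0.3, -0.0, -1.5]
opening: 0.371
[ 0.37 -0.48 -1.84]
t 21.13 p [0.4324 0.1727 0.1124] xang -1.46 tilt [-0.0007  0.0008] F [ 0.54  0.36 -1.29] M [0.03 0.04 0.06] op 0.369
delta mm [181.5 181.8 -17.6]
t 21.13 p [0.4324 0.1727 0.1124] xang -1.46 tilt [-0.0007  0.0008] F [ 0.54  0.36 -1.29] M [0.03 0.04 0.06] op 0.369
delta mm [-0.4 -1.4 74.4]
```

View pics/s18.png

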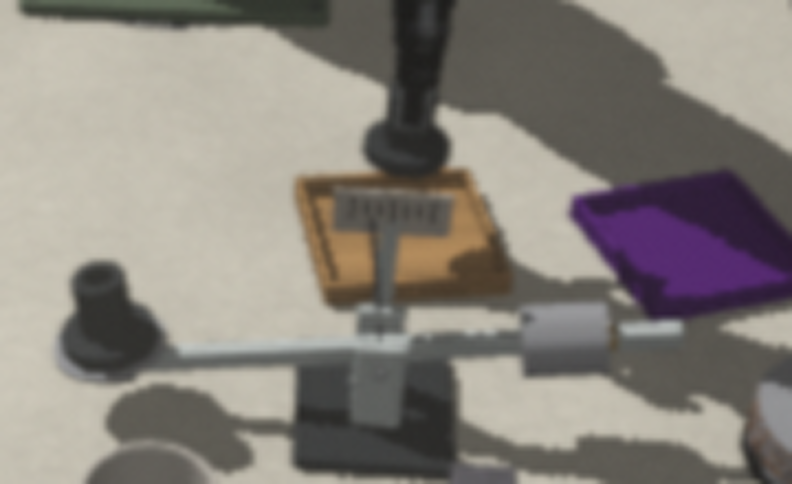

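The light weight hangs above the tray at zoom (407, 148), and the balance is still tipped under B. Lowering gently.

```bash
python3 -m jog '[{"rx":0,"ry":0,"rz":0,"dx":0,"dy":0,"dz":25,"hand":0},{"rx":0,"ry":0,"rz":0,"dx":0,"dy":0,"dz":22,"hand":0},{"rx":0,"ry":0,"rz":0,"dx":0,"dy":0,"dz":14,"hand":0},{"rx":0,"ry":0,"rz":0,"dx":0,"dy":0,"dz":7,"hand":0},{"rx":0,"ry":0,"rz":0,"dx":0,"dy":0,"dz":3,"hand":0},{"rx":0,"ry":0,"rz":0,"dx":0,"dy":0,"dz":1,"hand":0},{"rx":0,"ry":0,"rz":0,"dx":0,"dy":0,"dz":0,"hand":0},{"rx":0,"ry":0,"rz":0,"dx":0,"dy":0,"dz":0,"hand":0}]' 50
python3 look.py 19
python3 -m jog '[{"rx":0,"ry":0,"rz":0,"dx":0,"dy":0,"dz":1,"hand":0},{"rx":0,"ry":0,"rz":0,"dx":0,"dy":0,"dz":0,"hand":0}]' 50
python3 look.py 20
```

```text
time_s: 21.8
ee_pos: [0.4328, 0.1738, 0.0414]
tool_rot: [[1.0, -0.024, 0.001], [-0.024, -1.0, 0.001], [0.001, -0.001, -1.0]]
ft_force: [0.2, -0.4, -1.5]
opening: 0.368
[-0.07  0.48 -1.93]
t 22.0 p [0.4326 0.1739 0.0411] xang -1.38 tilt [ 0.0006 -0.0004] F [-0.98  0.12 -1.33] M [ 0.   -0.    0.05] op 0.372
delta mm [181.2 183.2 -88.8]
time_s: 22.17
ee_pos: [0.4325, 0.1739, 0.0397]
tool_rot: [[1.0, -0.024, 0.0], [-0.024, -1.0, 0.0], [0.0, -0.0, -1.0]]
ft_force: [0.1, -0.5, -1.8]
opening: 0.368
[ 0.13 -0.1  -1.81]
t 22.37 p [0.4325 0.1739 0.0397] xang -1.37 tilt [-0.     -0.0001] F [ 0.51  0.29 -1.37] M [ 0.02 -0.06 -0.02] op 0.371
delta mm [181.3 183.3 -90.3]
```

```bash
python3 -m jog '[{"rx":0,"ry":0,"rz":0,"dx":0,"dy":0,"dz":1,"hand":0},{"rx":0,"ry":0,"rz":0,"dx":0,"dy":0,"dz":0.6,"hand":0},{"rx":0,"ry":0,"rz":0,"dx":0,"dy":0,"dz":0,"hand":0}]' 50
python3 look.py 21
python3 -m jog '[{"rx":0,"ry":0,"rz":0,"dx":0,"dy":0,"dz":0.7,"hand":0},{"rx":0,"ry":0,"rz":0,"dx":0,"dy":0,"dz":0,"hand":0}]' 50
python3 look.py 22
```

```text
time_s: 22.62
ee_pos: [0.4325, 0.1738, 0.0386]
tool_rot: [[1.0, -0.024, 0.0], [-0.024, -1.0, 0.0], [0.0, -0.0, -1.0]]
ft_force: [-2.5, -0.6, 14.1]
opening: 0.373
[-2.64 -0.46 14.81]
t 22.82 p [0.4325 0.1738 0.0386] xang -1.37 tilt [ 0.0004 -0.0002] F [-2.37 -0.42 14.85] M [-0.16  0.52  0.03] op 0.371
delta mm [181.3 183.2 -91.4]
time_s: 22.98
ee_pos: [0.4325, 0.1739, 0.0385]
tool_rot: [[1.0, -0.024, 0.001], [-0.024, -1.0, 0.0], [0.001, -0.0, -1.0]]
ft_force: [-6.1, -1.3, 33.3]
opening: 0.37
[-5.78 -1.39 34.23]
t 23.18 p [0.4325 0.1739 0.0385] xang -1.37 tilt [ 0.0009 -0.0004] F [-5.6  -0.94 34.81] M [-0.28  1.19  0.03] op 0.372
delta mm [181.3 183.3 -91.4]
```

It stands on the tray floor, but I pushed more than needed (34 N). I take the load off, then release.

```bash
python3 -m jog '[{"rx":0,"ry":0,"rz":0,"dx":0,"dy":0,"dz":-1.2,"hand":0},{"rx":0,"ry":0,"rz":0,"dx":0,"dy":0,"dz":0,"hand":0}]' 50
python3 -c "
from h import *
to(.432,.174,.038)"
```

```text
time_s: 23.35
ee_pos: [0.4325, 0.1739, 0.0388]
tool_rot: [[1.0, -0.024, 0.0], [-0.024, -1.0, 0.0], [0.0, -0.0, -1.0]]
ft_force: [-0.4, -0.7, -2.2]
opening: 0.369
t 23.35 p [0.4325 0.1739 0.0388] xang -1.37 tilt [ 0.0003 -0.0003] F [-0.4  -0.67 -2.15] M [-0.02  0.07  0.01] op 0.369
delta mm [-0.5 -0.1  0.8]
```

```bash
python3 -m jog '[{"rx":0,"ry":0,"rz":0,"dx":0,"dy":0,"dz":0.4,"hand":0},{"rx":0,"ry":0,"rz":0,"dx":0,"dy":0,"dz":0,"hand":0.5},{"rx":0,"ry":0,"rz":0,"dx":0,"dy":0,"dz":0,"hand":0.8},{"rx":0,"ry":0,"rz":0,"dx":0,"dy":0,"dz":0,"hand":1},{"rx":0,"ry":0,"rz":0,"dx":0,"dy":0,"dz":0,"hand":1},{"rx":0,"ry":0,"rz":0,"dx":0,"dy":0,"dz":-15,"hand":1},{"rx":0,"ry":0,"rz":0,"dx":0,"dy":0,"dz":-35,"hand":1},{"rx":0,"ry":0,"rz":0,"dx":0,"dy":0,"dz":-38,"hand":1}]' 50
python3 -m jog '[{"rx":0,"ry":0,"rz":0,"dx":0,"dy":0,"dz":-38,"hand":1},{"rx":0,"ry":0,"rz":0,"dx":0,"dy":20,"dz":-30,"hand":1},{"rx":0,"ry":0,"rz":0,"dx":0,"dy":35,"dz":0,"hand":1},{"rx":0,"ry":0,"rz":0,"dx":0,"dy":35,"dz":0,"hand":1},{"rx":0,"ry":0,"rz":0,"dx":0,"dy":35,"dz":0,"hand":1},{"rx":0,"ry":0,"rz":0,"dx":0,"dy":35,"dz":0,"hand":1},{"rx":0,"ry":0,"rz":0,"dx":0,"dy":0,"dz":0,"hand":1},{"rx":0,"ry":0,"rz":0,"dx":0,"dy":0,"dz":0,"hand":1}]'
python3 -c "
from h import *
for n in ('scene','top'): cv2.imwrite(f'pics/{n}F.png',vision.read_camera(n)[:,:,::-1])
to(0,0,0)
im=cv2.imread('pics/sceneF.png'); cv2.imwrite('pics/sFz.png',cv2.resize(im[140:250,230:410],None,fx=4.4,fy=4.4,interpolation=2))
"
```

```text
time_s: 24.02
ee_pos: [0.4316, 0.1735, 0.1264]
tool_rot: [[1.0, -0.024, -0.003], [-0.024, -1.0, -0.001], [-0.003, 0.001, -1.0]]
ft_force: [1.0, 0.8, 0.8]
opening: 1.0
time_s: 24.68
ee_pos: [0.4285, 0.0123, 0.1942]
tool_rot: [[1.0, -0.028, -0.0], [-0.028, -1.0, -0.0], [-0.0, 0.0, -1.0]]
ft_force: [0.3, 0.5, -0.4]
opening: 1.0
t 24.78 p [0.4287 0.0145 0.1942] xang -1.35 tilt [ 0.     -0.0005] F [-0.22  1.5  -1.04] M [0.02 0.03 0.03] op 1.004
delta mm [-428.2   24.7  194.2]
```

View pics/sFz.png

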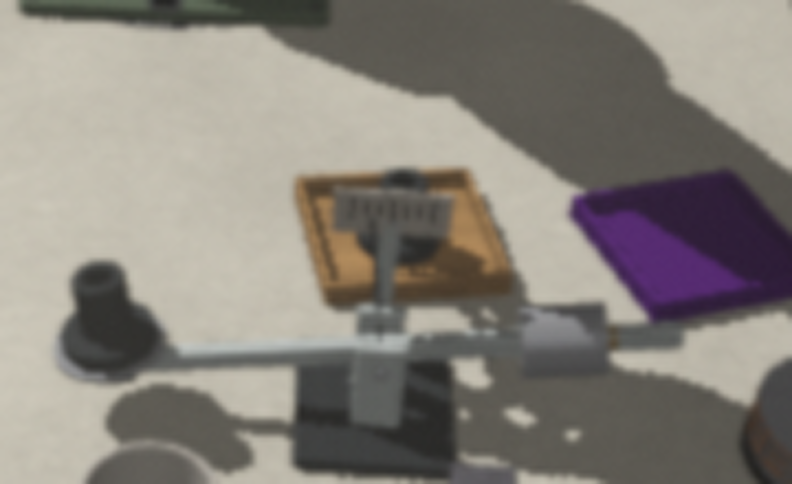

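View pics/topF.png

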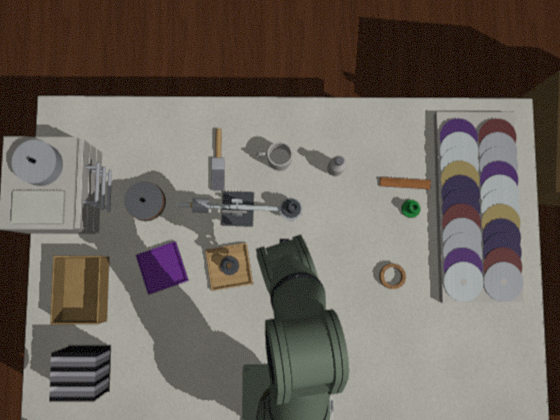

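The light weight stands upright in the middle of the wooden tray at top (229, 265). The heavy one sits on the pan at (291, 208) with the beam tipped. The tape, green look-alike, strip, bottle, mug and brush are where they were, so I hand in.

```bash
python3 -c "
from rig import r
print(r.finish_job())"
```

```text
the job is handed in; nothing more can be done
None
```

The heavy weight is seated over the post with the beam tipped down under it, and the light one stands upright in the wooden tray. I handed the job in at about 25 s of the 72 s allowed.

- **Which is heavy:** I lifted the weight nearer the robot (about 1.8–2.1 N in the hand) and set it back down. The other read about 4.5 N, so I weighed that one, and it tipped the balance when let go. I never put the light weight on the balance; it was identified by the force reading and by the other one tipping the beam.
- **Finding the post:** The first try rested on the post's top at about 3 N. My post position was off by about 2 mm, and sliding and shifting the weight sideways brought the post into the hole. Contact with the pan then came at the right height for a fully seated weight.
- **Last checks:** The final pictures show the beam tipped and the heavy weight flush on the pan. The light weight is centred in the wooden tray, the other things look unmoved, and the gripper is open and clear of everything.
- **What went less well:** The light weight was pressed onto the tray floor with up to about 34 N for a moment, just under the 40 N limit. I took that load off before letting go.

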